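# Fill the biscuit tin in the packing jig

## Task

Slide the jig's hold-down fully home over the foot of the biscuit tin, draw the tight lid straight up off it while the tin stays down in its nest, and stand the lid upright in the middle of the cork mat. With the hold-down still home, put all the biscuits into the tin: tip in the small ones from the scoop and add every large one from the sheet pan; then slide the hold-down fully back. Leave the empty scoop standing upright in the middle of its wooden board and the tin standing in its nest, and do not disturb the glass jar or the ring cutter.

Things in the scene. Friction and masses are not known exactly. Their poses are not given: they have to be found in the camera images.
- tin: Square open-topped steel biscuit tin standing in the packing jig. Origin: centre of its underside; z up, x and y along its sides (parallel to the jig's). Body 104 x 104 mm outside, 98 x 98 mm inside (walls 3 mm, floor 4 mm), 80 mm high; round its bottom runs a flat foot 130 x 130 x 4 mm. About 0.22 kg. Two sprung lugs on its +y and -y sides grip the lid, so the lid drags (about 5 to 10 N) all the way and lifts the tin with it unless the hold-down is home.
- nest (a point): Centre of the jig's nest on top of its 10 mm white plate (z 10 mm above the worktop): where the middle of the tin's underside stays, within low 5 mm kerbs. Its x axis is the hold-down's sliding direction (from the knob towards the tin).
- holddown (a joint): Hold-down: a flat steel fork that slides along the jig. 0 = drawn fully back (start: near 0), 0.088 m = fully home, its two prongs reaching over the tin's foot on either side with 2.5 mm to spare above it. It slides along the nest's +x, needs about 3 N, and stays where it is left.
- holddown_knob (a point): Middle of the hold-down's upright black knob, 18 mm diameter, 48 mm tall (24 mm up and down from this point). It moves with the hold-down.
- lid_grip (a point): Grip point on the lid's wooden bar handle. The lid is a square steel cap 114 x 114 mm, 65 mm tall without the handle, mouth down, sleeved 62 mm deep over the tin; 0.16 kg. The handle on its top is 44 mm long along the lid's x, 14 mm thick along y, 36 mm tall; this point is on the lid's axis, 23 mm above the lid's top face, 13 mm below the handle's top and 88 mm above the lid's lower edge. The lid must rise 62 mm to be clear of the tin.
- mat: Cork mat 160 x 160 mm, 6 mm thick, fixed; origin at the centre of its underside. The lid goes here.
- board: Small wooden board 90 x 90 mm, 10 mm thick, fixed; origin at the centre of its underside. The scoop starts and ends standing on it.
- scoop_center (a point): Centre (half-way up, 39 mm above its underside) of the steel scoop cup: round, open at the top, 78 mm tall, 66 mm diameter at the foot, 80 mm at the rim, 3 mm wall, 0.18 kg empty. z up through the mouth; the handle points along +x.
- scoop_grip (a point): Grip point on the scoop's black handle: an upright flat tab, 10 mm thick along the scoop's y, from 37 to 71 mm out along its x, from 32 to 82 mm above the scoop's underside. This point is 56 mm out along x and 60 mm above the underside.
- pan: Sheet pan 160 x 200 mm with a floor 3 mm thick and a low rim 7 mm high, fixed; origin at the centre of its underside. The large biscuits lie on it.
- small1_c (a point): Centre of a small pale round biscuit (hard), 23 mm diameter, 15 mm thick, 12 g; at the start in the scoop with the five others.
- small2_c (a point): Centre of a small pale round biscuit (hard), 23 mm diameter, 15 mm thick, 12 g; at the start in the scoop with the five others.
- small3_c (a point): Centre of a small pale round biscuit (hard), 23 mm diameter, 15 mm thick, 12 g; at the start in the scoop with the five others.
- small4_c (a point): Centre of a small pale round biscuit (hard), 23 mm diameter, 15 mm thick, 12 g; at the start in the scoop with the five others.
- small5_c (a point): Centre of a small pale round biscuit (hard), 23 mm diameter, 15 mm thick, 12 g; at the start in the scoop with the five others.
- small6_c (a point): Centre of a small pale round biscuit (hard), 23 mm diameter, 15 mm thick, 12 g; at the start in the scoop with the five others.
- large1_c (a point): Centre of a large golden round biscuit (hard), 40 mm diameter, 20 mm thick, 25 g, z axis through its faces; at the start flat on the sheet pan. Three to five of the five are present.
- large2_c (a point): Centre of a large golden round biscuit (hard), 40 mm diameter, 20 mm thick, 25 g, z axis through its faces; at the start flat on the sheet pan. Three to five of the five are present.
- large3_c (a point): Centre of a large golden round biscuit (hard), 40 mm diameter, 20 mm thick, 25 g, z axis through its faces; at the start flat on the sheet pan. Three to five of the five are present.
- large4_c (a point): Centre of a large golden round biscuit (hard), 40 mm diameter, 20 mm thick, 25 g, z axis through its faces; at the start flat on the sheet pan. Three to five of the five are present.
- large5_c (a point): Centre of a large golden round biscuit (hard), 40 mm diameter, 20 mm thick, 25 g, z axis through its faces; at the start flat on the sheet pan. Three to five of the five are present.
- jar: Bystander: glass jar with a steel lid, 60 mm diameter, 85 mm tall; origin at the centre of its underside. Leave it alone.
- cutter: Bystander: steel ring biscuit cutter, 60 mm diameter, 35 mm tall; origin at the centre of its underside. Leave it alone.
There are look-alikes about, which are no part of the job. What is shaped like the part that bears scoop_center but blue or green is not meant.

How it is judged:
By the outcome, as a careful person would: the job done as asked, in the order asked, and still so for the second after the job is handed in, with the robot touching nothing.
Of large1, large2, large3, large4, large5 only 3 to 5 are there at a start; the rules pass over those that are not, and their reading is None.
At some moment in a run one of large1, large2, large3, large4, large5 may be knocked a few centimetres aside while the robot is not near it.
It also fails if it takes over 208 s, if anything falls off the work surface, if the arm or the gripper's body presses on something with over 40 N, if the wrist force passes 120 N, or if a joint passes its speed limit or range.

## Robot

A 6-joint arm with a two-finger parallel gripper is mounted at the origin on the work surface. World frame = base frame: x ahead of the robot, y to its left, z up, the work surface at z = 0. Lengths are in m, angles in rad, forces in N, time in s.
With the tool pointing down it reaches from about 0.425 to 0.925 m from the base axis. Payload 12.5 kg.
Tool frame: the origin (TCP) lies between the finger pads; the fingertips stand 14 mm ahead of it and the grasp point (between the pads) lies 5 mm behind it; z points along the fingers, y is the line along which they close (so a half turn about z gives the same grasp; the last joint's range is limited). The gripper opens to 85 mm and grips with 20 to 120 N. Pads are 22 mm wide; open, the fingers measure 114 mm over their backs; the gripper's body (76 mm by 85 mm) begins 54 mm behind the grasp point. The pads swing forward as they close: fully open they stand 13 mm farther back than shut.
Start: joints at [1.117, 0.491, 1.559, -0, 1.092, -0.106], TCP at [0.213, 0.588, 0.245] pointing down, gripper open.
Joint ranges: [-3.1, 3.1], [-0.84, 2.19], [0.05, 2.79], [-1.13, 4.28], [0.06, 2.93], [-2.69, 2.69]. Speed limits (rad/s): [2.22, 2.22, 2.79, 3.14, 3.14, 3.14].

## Interface

Orientations are given as a 3x3 rotation matrix whose columns are the frame's x, y, z axes.
In Python, from rig import monitor, read_camera, r gives the robot as it stands.
- The arm moves only by the tool apply_moves, never from a script. Its argument "plan" is a list of rows, each a list of 7 numbers: the shift along the tool's x, y, z each as a share of 150 mm, from -1 to 1, then the turn, a rotation vector about the tool's x, y, z each as a share of 180 degrees, from -1 to 1, then the gripper command: -1 is fully open, 1 is shut, values between are in proportion. In form: [[x, y, z, ax, ay, az, jaw], ...]. A call has 1 to 20 rows; each row shifts and turns the commanded pose from where the row before left it, along the tool's axes as they then stand; what a row does not reach is not made up. A row lasts 1/8 s, in which the tool goes at most 62.5 mm and 10.7 degrees, less where a joint would pass 70% of its speed; a pose out of reach is approached as far as the arm can. A call with a number of a shift or a turn outside -1 to 1 is refused whole. A call with a gripper value outside its range is refused whole. The fingers move at their own pace and stop on an object; "newtons" is the grip in N (left out, the last holds). Time passes only in rows, so rows that do not move let the fingers close. It gives the time, the measured TCP pose, the force, the opening and the grip force at its end, in the units of the state.
- monitor.get_state(): the state, without advancing time (a new reading comes with each control period).
- read_camera(name): name is "scene" or "top" or "wrist"; returns a dict with "img" (480x640x3 uint8, red, green, blue), "intrinsics" (3x3 intrinsics, pixels), "origin" and "attitude" of the camera in the world. Camera axes: x right, y up, looking along -z (the intrinsics and any distortion apply to the point x, -y, -z); pixel columns grow to the right and rows downward; lengths in m; the calibration is good to about 2 mm. The wrist camera is an equidistant fisheye: a pixel r from the principal point sees the ray r / f radians off the axis. A picture is of the moment at which its call begins. There is no depth.
- r.close_job(): hands the job in; it is judged then, once.
The state is a dict: "t": time; "qpos": joint angles; "joint_velocities": joint speeds; "tau": joint torques, N m; "tcp_pos": TCP position; "eef_rot": TCP orientation; "ft_force": force on the tool from outside, world axes, zero at the start; "wrist_torque": the same for the moment, N m; "grip_width": finger opening in m; "grasp_force": force on a finger pad.
Only numpy, scipy, OpenCV 4.12 (cv2) and the standard library are available. Lean on these libraries where they do the work, as an engineer would, in place of code of your own. Each camera call takes 0.05 s, during which the arm holds its last target. There are 200 camera calls.

## Working session

There is one attempt and no reset: what is moved stays moved. The work goes in short steps, Python scripts to look and compute and a tool call to move; the robot and the scene stay as the last step left them, time stands still between calls to the robot, and variables do not carry over. Pictures are saved under pics/ and viewed, at most 14 in all, crops included, and the job is handed in when it is done.

Besides the shell and the picture viewer there is one more tool, called after "Call:" as name([rows], argument=value, ...), one row to a line, values as JSON. apply_moves: Moves the arm, as the interface text tells. Its arguments: {"type":"object","properties":{"plan":{"type":"array"},"newtons":{"type":"number"}},"required":["plan"]}

```bash
ls; mkdir -p pics; cat > h.py <<'E'
import numpy as np, cv2, sys
from rig import monitor, read_camera, r
def cam(n,save=None):
    c=read_camera(n)
    if save: cv2.imwrite('pics/'+save,cv2.cvtColor(c['img'],cv2.COLOR_RGB2BGR))
    return c
def ray(c,u,v):
    K=np.array(c['intrinsics']);x=(u-K[0,2])/K[0,0];y=(v-K[1,2])/K[1,1]
    d=np.array([x,-y,-1.]);return np.array(c['origin']),np.array(c['attitude'])@d
def onz(c,u,v,z):
    o,d=ray(c,u,v);return o+d*(z-o[2])/d[2]
def proj(c,p):
    K=np.array(c['intrinsics']);q=np.array(c['attitude']).T@(np.array(p)-c['origin'])
    return K[0,0]*q[0]/-q[2]+K[0,2],K[1,1]*-q[1]/-q[2]+K[1,2]
E
python3 - <<'E'
from h import *
for n in('top','scene'):
    c=cam(n,n+'0.png');print(n,c['intrinsics'],c['origin'],c['attitude'],{k:v for k,v in c.items() if k not in('img','intrinsics','origin','attitude')})
print(monitor.get_state())
E
```

```text
pics
top [[454.49473784   0.         321.22804339]
 [  0.         454.49473784 233.41026896]
 [  0.           0.           1.        ]] [ 0.4282914  -0.00508311  0.9963425 ] [[ 0.0068688   0.99625827 -0.08615269]
 [-0.99982784  0.00535715 -0.01776512]
 [-0.01723711  0.08625988  0.99612354]] {}
scene [[512.26371152   0.         318.70775457]
 [  0.         512.26371152 243.66613391]
 [  0.           0.           1.        ]] [ 1.12084754 -0.35905557  0.78211671] [[ 0.48842989 -0.58837882  0.64439631]
 [ 0.87259558  0.33240975 -0.35788366]
 [-0.00363245  0.73709845  0.67577561]] {}
{'t': 0.1, 'qpos': array([ 1.11737692e+00,  4.91478036e-01,  1.55937916e+00, -5.07496889e-06,
        1.09168012e+00, -1.05614204e-01]), 'joint_velocities': array([-0.00076269, -0.00236366, -0.0022265 , -0.00151194, -0.00115366,
       -0.00056153]), 'tau': array([ 2.21131282e-03, -6.19441080e+01, -2.62027466e+01, -1.33172221e-04,
        2.82349734e-03, -2.85351604e-05]), 'tcp_pos': array([0.21293232, 0.58742174, 0.24480258]), 'eef_rot': array([[-9.40123821e-01,  3.40832854e-01, -4.09755233e-04],
       [ 3.40833087e-01,  9.40123440e-01, -8.51185226e-04],
       [ 9.51086097e-05, -9.39877647e-04, -9.99999554e-01]]), 'ft_force': array([ 0.20452302,  0.09937608, -0.02161465]), 'wrist_torque': array([ 0.08321485,  0.00756459, -0.00078615]), 'grasp_force': 0.0, 'grip_width': 0.08556260419779053}
```

View pics/top0.png

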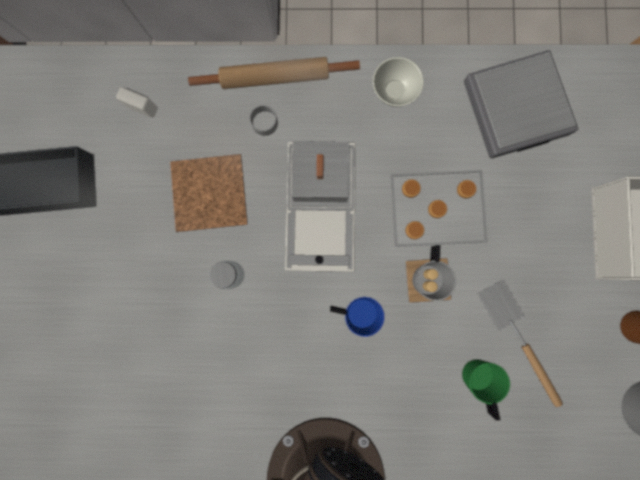

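View pics/scene0.png

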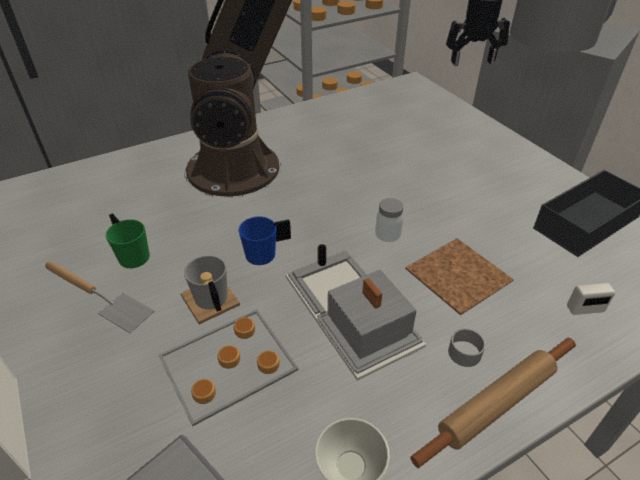

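The top view shows the jig (tin and lid at 320,172; knob at 319,260), mat (208,193), steel scoop on its board (433,280), handle up the image, and four large biscuits at (411,188), (467,189), (437,209), (415,230). The jar is at (226,275) and the cutter at (264,121). Scoop candidates are steel (433,280), blue (365,316) and green (487,381). The steel one fits because it is grey, holds the biscuits and stands on the board. I'll check it in a crop and measure.

```bash
cat > m.py <<'E'
from h import *
c=cam('top');s=cam('scene')
def blobs(c,lo,hi,box,amin=30):
    h=cv2.cvtColor(c['img'],cv2.COLOR_RGB2HSV);m=cv2.inRange(h,lo,hi);k=np.zeros_like(m);x0,y0,x1,y1=box;k[y0:y1,x0:x1]=m[y0:y1,x0:x1]
    n,l,st,ce=cv2.connectedComponentsWithStats(k)
    out=[]
    for i in range(1,n):
        if st[i,4]>=amin:
            ct=cv2.findContours((l==i).astype(np.uint8),0,1)[0][0];rc=cv2.minAreaRect(ct)
            out.append((ce[i].round(1),st[i,4],rc))
    return out
E
python3 - <<'E'
from m import *
np.set_printoptions(precision=4,suppress=True)
for n,lo,hi,b,z,cc in [('mat',(5,60,40),(20,255,255),(160,140,260,245),.006,c),('board',(5,50,60),(22,255,255),(400,255,455,305),.01,c),('bisc',(8,120,80),(22,255,255),(385,165,495,248),.023,c),('handle',(0,80,40),(14,255,255),(300,145,345,190),.129,c),('knob',(0,0,0),(180,255,45),(305,248,335,270),.06,c),('sknob',(0,0,0),(180,255,50),(312,240,332,270),.06,s),('shandle',(0,80,40),(14,255,255),(340,265,400,310),.129,s),('sbisc',(8,120,80),(22,255,255),(170,310,290,410),.023,s),('hand',(0,0,0),(180,255,45),(425,240,450,268),.0,c)]:
    for ce,a,rc in blobs(cc,lo,hi,b): print(n,ce,a,onz(cc,*ce,z),'rect',np.round(rc[0],1),np.round(rc[1],1),round(rc[2],1))
im=cv2.cvtColor(c['img'],cv2.COLOR_RGB2BGR)
a=cv2.resize(im[130:305,275:500],None,fx=3.4,fy=3.4,interpolation=cv2.INTER_CUBIC);cv2.imwrite('pics/c1.png',a)
im=cv2.cvtColor(s['img'],cv2.COLOR_RGB2BGR)
a=cv2.resize(im[225:380,160:430],None,fx=2.9,fy=2.9,interpolation=cv2.INTER_CUBIC);cv2.imwrite('pics/c2.png',a)
E
```

```text
mat [208.1 192.7] 5041 [0.6031 0.2637 0.006 ] rect [207.9 192.7] [70.9 71.9] 84.3
board [414.1 279.9] 494 [ 0.4143 -0.1881  0.01  ] rect [418.  280.5] [43. 24.] 90.0
board [443.4 260.2] 37 [ 0.457  -0.2515  0.01  ] rect [443.  260.5] [5. 8.] 90.0
board [430.1 280. ] 295 [ 0.4143 -0.2224  0.01  ] rect [429.9 280.3] [15.2 23.2] 4.1
bisc [410.8 188. ] 223 [ 0.612  -0.1807  0.023 ] rect [410.8 188.3] [15.6 16.3] 45.0
bisc [466.2 188.7] 229 [ 0.6109 -0.2997  0.023 ] rect [466.5 188.5] [15.6 17. ] 45.0
bisc [437.2 208.6] 221 [ 0.5674 -0.2368  0.023 ] rect [437.  208.5] [15. 16.] 90.0
bisc [414.4 229.7] 217 [ 0.5215 -0.1874  0.023 ] rect [414.  229.5] [15. 16.] 90.0
handle [319.5 165.6] 137 [0.6354 0.0146 0.129 ] rect [319.5 165.5] [23.  5.] 90.0
sknob [321.5 254.9] 156 [0.4646 0.0118 0.06  ] rect [321.5 255. ] [20.  7.] 90.0
shandle [372.  292.7] 372 [0.6509 0.0055 0.129 ] rect [371.9 292.5] [29.8 15.1] 50.7
sbisc [244.  327.3] 346 [ 0.5297 -0.1908  0.023 ] rect [244. 327.] [20. 20.] 90.0
sbisc [228.5 356.4] 389 [ 0.5761 -0.2402  0.023 ] rect [228.5 356.5] [21. 21.] 90.0
sbisc [268.  361.7] 397 [ 0.6205 -0.184   0.023 ] rect [267.5 362. ] [22. 21.] 90.0
sbisc [203.2 390.7] 451 [ 0.6194 -0.3028  0.023 ] rect [203.4 390.8] [23.3 23.3] 63.4
hand [435.  253.2] 99 [ 0.4724 -0.236   0.    ] rect [434.5 253. ] [14.  7.] 90.0
```

View pics/c1.png

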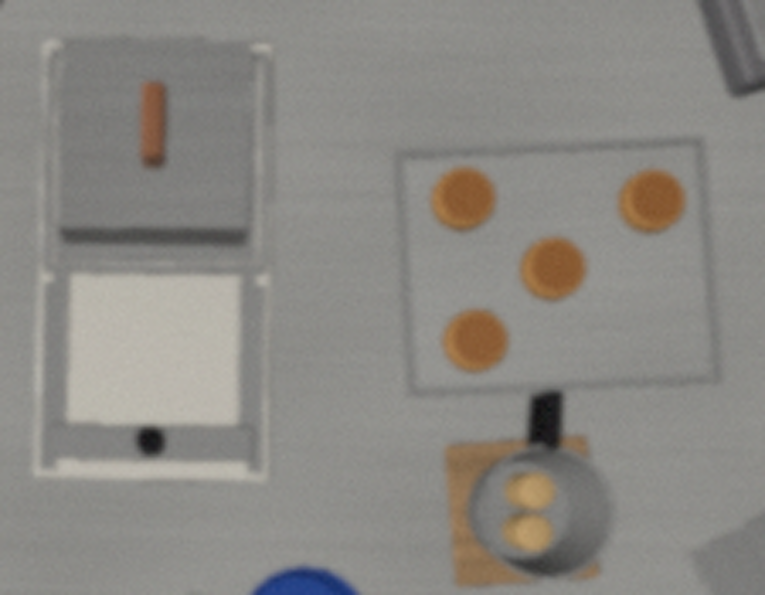

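View pics/c2.png

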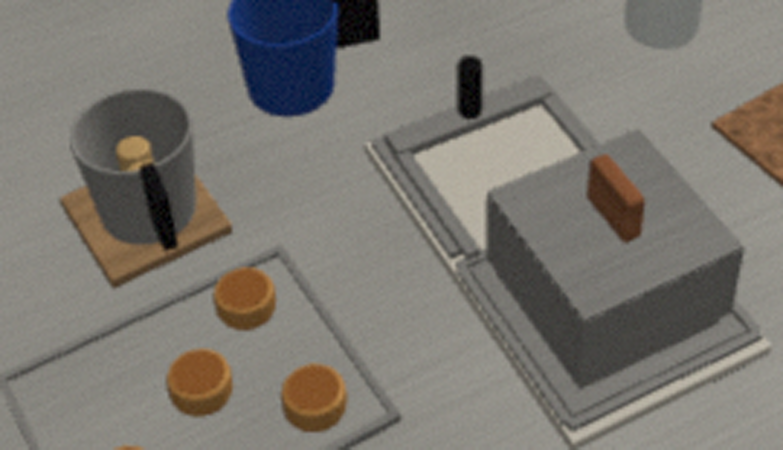

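The crops confirm that the grey scoop on the board holds the pale biscuits and its handle points to +x. Next are the jig frame, knob, scoop and pan edges.

```bash
python3 - <<'E'
from m import *
np.set_printoptions(precision=4,suppress=True)
P=lambda u,v,z:onz(c,275+u/3.4,130+v/3.4,z)
for n,q,z in [('plate',[(43,45),(271,45),(267,478),(36,475)],.01),('lid',[(62,38),(250,40),(248,230),(62,230)],.093),('pan',[(398,153),(702,140),(718,380),(412,392)],.007),('board',[(447,446),(586,437),(598,573),(458,584)],.01)]:
    w=np.array([P(u,v,z) for u,v in q]);print(n,w[:,:2].tolist(),'mean',w.mean(0),'len',np.linalg.norm(w-np.roll(w,-1,0),axis=1),'yaw',np.degrees(np.arctan2(*(w[0]-w[3])[1::-1])),np.degrees(np.arctan2(*(w[1]-w[2])[1::-1])))
for z in(.04,.068): print('knobtop',P(150,438,z))
print('rim centre',P(541,512,.088),'rim l/r',P(470,512,.088),P(613,512,.088))
h=P(546,398,.092);print('handle ends',h,P(544,442,.092))
# knob in two views: triangulate top centre; scene knob top ~ crop (470,62)
o1,d1=ray(c,275+150/3.4,130+438/3.4);o2,d2=ray(s,160+470/2.9,225+62/2.9)
A=np.c_[d1,-d2];t=np.linalg.lstsq(A,o2-o1,rcond=None)[0];print('tri',o1+t[0]*d1,o2+t[1]*d2)
print('jar',onz(c,226,275,.085),'cutter',onz(c,264,121,.035))
st=monitor.get_state();print(st['t'],st['tcp_pos'])
E
```

```text
plate [[0.7140952794560531, 0.08843465568295336], [0.7143735128354086, -0.06024097991129525], [0.43334513606591585, -0.057848655396966236], [0.4342524373935132, 0.08919289774675658]] mean [0.574  0.0149 0.01  ] len [0.1487 0.281  0.147  0.2798] yaw -0.15524414871569783 -0.4877329065490261
lid [[0.6943413667349398, 0.06924321059038553], [0.6933232369311442, -0.04308239348682214], [0.578749642207278, -0.04209676534841169], [0.5783097923595326, 0.06782873273274172]] mean [0.6362 0.013  0.093 ] len [0.1123 0.1146 0.1099 0.116 ] yaw 0.6984271108647204 -0.49287918069228726
pan [[0.643903334324035, -0.14267286881967836], [0.6530452996553048, -0.33874362135389435], [0.49759955203462114, -0.34525330457156367], [0.48880070376941837, -0.15058754946656533]] mean [ 0.5708 -0.2443  0.007 ] len [0.1963 0.1556 0.1949 0.1553] yaw 2.9211935482202835 2.3980042919725446
board [[0.4543848001626911, -0.17207204456401531], [0.4606544339999708, -0.2600743185222236], [0.3751201639438811, -0.26614623947977517], [0.36755522695879767, -0.17818100164327064]] mean [ 0.4144 -0.2191  0.01  ] len [0.0882 0.0857 0.0883 0.087 ] yaw 4.024454270898363 4.060510709083049
knobtop [0.4574 0.016  0.04  ]
knobtop [0.4565 0.0154 0.068 ]
rim centre [ 0.4143 -0.2131  0.088 ] rim l/r [ 0.414  -0.1719  0.088 ] [ 0.4146 -0.2548  0.088 ]
handle ends [ 0.4806 -0.216   0.092 ] [ 0.4549 -0.2145  0.092 ]
tri [0.4563 0.0153 0.0752] [0.4573 0.0172 0.0753]
jar [0.4224 0.2015 0.085 ] cutter [0.7561 0.1382 0.035 ]
0.3 [0.213  0.5875 0.2451]
```

```bash
cat > g.py <<'E'
from h import *
from scipy.spatial.transform import Rotation as Ro
np.set_printoptions(precision=4,suppress=True)
def go(p=None,yaw=None,R=None,cur=None):
    """shares needed (total) to reach p (tool axes now), and rotation vector total; yaw = angle of tool y in world, tool down"""
    st=monitor.get_state();R0=st['eef_rot'] if cur is None else cur
    if yaw is not None:
        a=np.radians(yaw);y=np.array([np.cos(a),np.sin(a),0]);z=np.array([0,0,-1.]);R=np.c_[np.cross(y,z),y,z]
    if R is not None: print('turn share',Ro.from_matrix(R0.T@R).as_rotvec()/np.pi);R0=R
    if p is not None:
        d=np.array(p)-st['tcp_pos'];print('dworld',d,'shift share(after turn)',R0.T@d/.15,'min rows',np.linalg.norm(d)/.0625)
E
python3 - <<'E'
from g import *
go([.457,.0157,.16],yaw=90)
E
```

```text
turn share [-0.0001 -0.     -0.1107]
dworld [ 0.244  -0.5718 -0.0851] shift share(after turn) [-1.6269 -3.8123  0.5675] min rows 10.04060521643365
```

Call:
apply_moves([
  [0,0,0,0,0,-0.0555,-0.3],
  [0,0,0,0,0,-0.0555,-0.3],
  [-0.125,-0.293,0.044,0,0,0,-0.3],
  [-0.125,-0.293,0.044,0,0,0,-0.3],
  [-0.125,-0.293,0.044,0,0,0,-0.3],
  [-0.125,-0.293,0.044,0,0,0,-0.3],
  [-0.125,-0.293,0.044,0,0,0,-0.3],
  [-0.125,-0.293,0.044,0,0,0,-0.3],
  [-0.125,-0.293,0.044,0,0,0,-0.3],
  [-0.125,-0.293,0.044,0,0,0,-0.3],
  [-0.125,-0.293,0.044,0,0,0,-0.3],
  [-0.125,-0.293,0.044,0,0,0,-0.3],
  [-0.125,-0.293,0.044,0,0,0,-0.3],
  [-0.125,-0.293,0.044,0,0,0,-0.3],
  [-0.125,-0.293,0.044,0,0,0,-0.3],
  [0,0,0,0,0,0,-0.3],
], newtons=60)

```text
t: 2.3
tcp_pos: [0.4582, 0.0142, 0.1591]
eef_rot: [[-1.0, 0.003, 0.0], [0.003, 1.0, -0.0], [-0.0, -0.0, -1.0]]
ft_force: [-0.3, 0.9, 0.0]
grip_width: 0.0557
grasp_force: 0.0
```

Call:
apply_moves([
  [0.008,0.01,0.24,0,0,0,-0.3],
  [0,0,0.24,0,0,0,-0.3],
  [0,0,0.24,0,0,0,-0.3],
  [0,0,0,0,0,0,-0.3],
  [0,0,0,0,0,0,1],
  [0,0,0,0,0,0,1],
  [0,0,0,0,0,0,1],
  [0,0,0,0,0,0,1],
])

```text
t: 3.3
tcp_pos: [0.4573, 0.0164, 0.0531]
eef_rot: [[-1.0, -0.001, 0.004], [-0.001, 1.0, -0.001], [-0.004, -0.001, -1.0]]
ft_force: [-1.0, -22.6, 6.8]
grip_width: 0.017
grasp_force: 58.8
```

Call:
apply_moves([
  [0,-0.01,0,0,0,0,1],
  [-0.06,0,0,0,0,0,1],
  [-0.06,0,0,0,0,0,1],
  [-0.06,0,0,0,0,0,1],
  [-0.06,0,0,0,0,0,1],
  [-0.06,0,0,0,0,0,1],
  [-0.06,0,0,0,0,0,1],
  [-0.06,0,0,0,0,0,1],
  [-0.06,0,0,0,0,0,1],
  [-0.06,0,0,0,0,0,1],
  [-0.02,0,0,0,0,0,1],
  [0,0,0,0,0,0,1],
])

```text
t: 4.8
tcp_pos: [0.5411, 0.0155, 0.0532]
eef_rot: [[-1.0, -0.001, 0.003], [-0.001, 1.0, -0.001], [-0.003, -0.001, -1.0]]
ft_force: [0.7, -11.0, 3.0]
grip_width: 0.0164
grasp_force: 59.2
```

Call:
apply_moves([
  [-0.012,-0.006,0,0,0,0,1],
  [-0.012,0,0,0,0,0,1],
  [-0.012,0,0,0,0,0,1],
  [0,0,0,0,0,0,1],
])

```text
t: 5.3
tcp_pos: [0.5416, 0.0154, 0.0531]
eef_rot: [[-1.0, -0.001, -0.008], [-0.001, 1.0, 0.0], [0.008, 0.0, -1.0]]
ft_force: [-23.3, -7.2, 21.0]
grip_width: 0.0166
grasp_force: 60.9
```

Call:
apply_moves([
  [0.028,0,0,0,0,0,1],
  [0,0,0,0,0,0,-0.3],
  [0,0,0,0,0,0,-0.3],
  [0,0,0,0,0,0,-0.3],
  [0,0,-0.35,0,0,0,-0.3],
  [0,0,-0.35,0,0,0,-0.3],
  [0.2,0,-0.2,0,0,0,-0.3],
  [0.4,0,0,0,0,0,-0.3],
  [0,0,0,0,0,0,-0.3],
])

```text
t: 6.42
tcp_pos: [0.4478, 0.0159, 0.1868]
eef_rot: [[-1.0, -0.001, -0.002], [-0.001, 1.0, 0.0], [0.002, 0.0, -1.0]]
ft_force: [1.1, 0.2, 0.3]
grip_width: 0.0556
grasp_force: 0.0
```

```bash
python3 - <<'E'
from g import *
s=cam('scene');c=cam('top')
B=lambda i:cv2.cvtColor(i,cv2.COLOR_RGB2BGR)
a=cv2.resize(B(s['img'])[225:380,270:440],(640,580),interpolation=cv2.INTER_CUBIC)
cv2.imwrite('pics/k1.png',a)
E
```

```text
(no output)
```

View pics/k1.png

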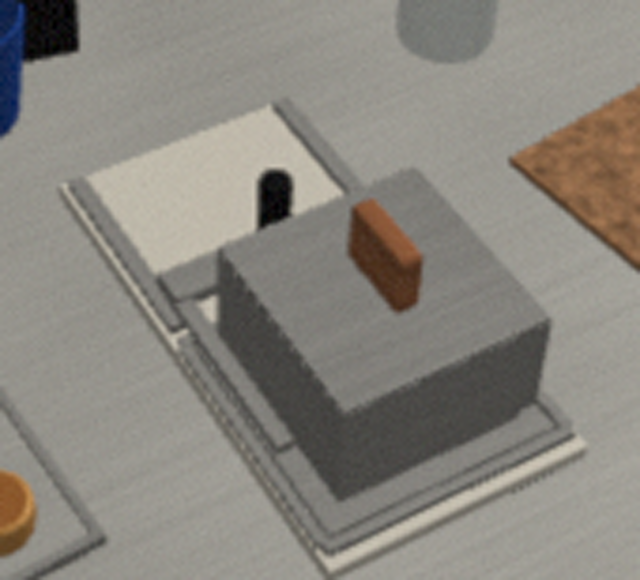

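The picture shows the hold-down's prong reaching past the foot's edge to mid-tin (tip at 290,445 in the crop). It stopped hard at 23 N after 84 mm, so it is home. Next is the lid.

Call:
apply_moves([
  [-0.315,-0.003,0,0,0,0,-0.3],
  [-0.315,-0.003,0,0,0,0,-0.3],
  [-0.315,-0.003,0,0,0,0,-0.3],
  [-0.315,-0.003,0,0,0,0,-0.3],
  [0,0,0,0,0,0,-0.3],
  [0,0,0.16,0,0,0,-0.3],
  [0,0,0.16,0,0,0,-0.3],
  [0,0,0.16,0,0,0,-0.3],
  [0,0,0,0,0,0,-0.3],
])

```text
t: 7.65
tcp_pos: [0.6397, 0.014, 0.1127]
eef_rot: [[-1.0, -0.001, -0.003], [-0.001, 1.0, 0.0], [0.003, 0.0, -1.0]]
ft_force: [-0.1, -0.2, 0.5]
grip_width: 0.0554
grasp_force: 0.0
```

Call:
apply_moves([
  [0.017,0,0,0,0,0,-0.3],
  [0,0,0,0,0,0,1],
  [0,0,0,0,0,0,1],
  [0,0,0,0,0,0,1],
  [0,0,0,0,0,0,1],
], newtons=80)

```text
t: 8.28
tcp_pos: [0.6381, 0.014, 0.1154]
eef_rot: [[-1.0, -0.001, 0.001], [-0.001, 1.0, 0.0], [-0.001, 0.0, -1.0]]
ft_force: [-1.0, 1.0, 6.9]
grip_width: 0.0132
grasp_force: 78.7
```

Call:
apply_moves([
  [0,0,-0.05,0,0,0,1],
  [0,0,-0.05,0,0,0,1],
  [0,0,-0.05,0,0,0,1],
  [0,0,0,0,0,0,1],
])

```text
t: 8.78
tcp_pos: [0.6384, 0.0139, 0.1383]
eef_rot: [[-1.0, -0.001, 0.002], [-0.001, 1.0, -0.0], [-0.002, -0.0, -1.0]]
ft_force: [0.4, 0.2, -1.9]
grip_width: 0.0127
grasp_force: 79.1
```

Call:
apply_moves([
  [0,0,-0.05,0,0,0,1],
  [0,0,-0.05,0,0,0,1],
  [0,0,-0.05,0,0,0,1],
  [0,0,-0.05,0,0,0,1],
  [0,0,-0.05,0,0,0,1],
  [0,0,-0.05,0,0,0,1],
  [0,0,-0.05,0,0,0,1],
  [0,0,-0.1,0,0,0,1],
  [0,0,-0.1,0,0,0,1],
  [0,0,-0.1,0,0,0,1],
  [0,0,0,0,0,0,1],
])

```text
t: 10.15
tcp_pos: [0.6381, 0.0139, 0.2361]
eef_rot: [[-1.0, -0.001, 0.003], [-0.001, 1.0, -0.0], [-0.003, -0.0, -1.0]]
ft_force: [-0.4, -0.1, -2.3]
grip_width: 0.0125
grasp_force: 79.1
```

```bash
python3 - <<'E'
from g import *
cam('scene','l1.png')
go([.604,.264,.23])
E
```

```text
dworld [-0.0338  0.2501 -0.0051] shift share(after turn) [0.2238 1.6673 0.0335] min rows 4.038270624545334
```

View pics/l1.png

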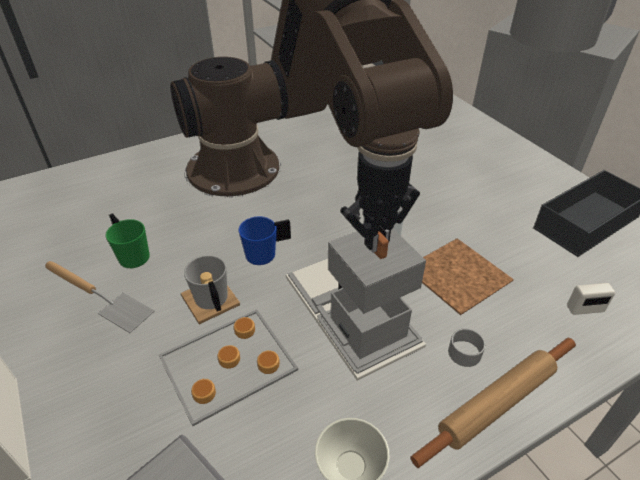

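The lid is off and held at (385,265), and the tin is still in its nest at (370,320). Now to the mat.

Call:
apply_moves([
  [0.037,0.278,0,0,0,0,1],
  [0.037,0.278,0,0,0,0,1],
  [0.037,0.278,0,0,0,0,1],
  [0.037,0.278,0,0,0,0,1],
  [0.037,0.278,0,0,0,0,1],
  [0.037,0.278,0,0,0,0,1],
  [0,0,0,0,0,0,1],
  [0,0,0.2,0,0,0,1],
  [0,0,0.2,0,0,0,1],
  [0,0,0.2,0,0,0,1],
  [0,0,0.2,0,0,0,1],
  [0,0,0.06,0,0,0,1],
  [0,0,0,0,0,0,1],
])

```text
t: 11.82
tcp_pos: [0.6043, 0.2637, 0.1054]
eef_rot: [[-1.0, -0.0, -0.001], [-0.0, 1.0, -0.0], [0.001, -0.0, -1.0]]
ft_force: [0.2, -0.2, -0.8]
grip_width: 0.0127
grasp_force: 79.0
```

Call:
apply_moves([
  [0,0,0.03,0,0,0,1],
  [0,0,0.02,0,0,0,1],
  [0,0,0.015,0,0,0,1],
  [0,0,0,0,0,0,1],
])

```text
t: 12.32
tcp_pos: [0.6042, 0.2641, 0.0958]
eef_rot: [[-1.0, -0.001, -0.0], [-0.001, 1.0, 0.0], [0.0, 0.0, -1.0]]
ft_force: [-0.2, 0.4, -1.8]
grip_width: 0.0125
grasp_force: 79.0
```

Call:
apply_moves([
  [0,0,0.015,0,0,0,1],
  [0,0,0.012,0,0,0,1],
  [0,0,0,0,0,0,1],
  [0,0,0,0,0,0,1],
])

```text
t: 12.82
tcp_pos: [0.6043, 0.2642, 0.0933]
eef_rot: [[-1.0, -0.001, 0.001], [-0.001, 1.0, 0.0], [-0.001, 0.0, -1.0]]
ft_force: [-5.7, -1.7, 12.4]
grip_width: 0.0128
grasp_force: 81.3
```

Call:
apply_moves([
  [0,0,0,0,0,0,-0.3],
  [0,0,0,0,0,0,-0.3],
  [0,0,0,0,0,0,-0.3],
  [0,0,-0.2,0,0,0,-0.3],
  [0,0,-0.35,0,0,0,-0.3],
  [0,0,-0.35,0,0,0,-0.3],
  [0.1,-0.29,0,0,0,0,-0.3],
  [0.1,-0.29,0,0,0,0,-0.3],
  [0.1,-0.29,0,0,0,0,-0.3],
  [0.1,-0.29,0,0,0,0.013,-0.3],
  [0,-0.29,0,0,0.05,0,-0.3],
  [0,-0.29,0,0,0.05,0,-0.3],
  [0,-0.29,0,0,0.05,0,-0.3],
  [0,-0.29,0,0,0.05,0,-0.3],
  [0,-0.29,0,0,0.05,0,-0.3],
  [0,-0.29,0,0,0,0,-0.3],
  [0,-0.29,0,0,0,0,-0.3],
  [0,0,0,0,0,0,-0.3],
])

```text
t: 15.08
tcp_pos: [0.5318, -0.2167, 0.226]
eef_rot: [[-0.706, 0.043, -0.707], [0.031, 0.999, 0.031], [0.707, -0.0, -0.707]]
ft_force: [0.0, 0.4, -0.2]
grip_width: 0.0551
grasp_force: 0.0
```

```bash
python3 - <<'E'
from g import *
import m
c=cam('top');h=cam('scene')
from m import blobs
for n,cc,lo,hi,b,z in [('mat',c,(5,60,40),(20,255,255),(160,140,260,245),.006),('lidh',c,(0,80,40),(14,255,255),(190,150,235,230),.107),('bisc',c,(8,120,80),(22,255,255),(385,165,495,248),.023)]:
    for ce,a,rc in blobs(cc,lo,hi,b):print(n,ce,a,onz(cc,*ce,z),rc)
s=monitor.get_state();print(s['qpos'])
R=s['eef_rot'];go([.4728,-.2158,.0695])
p=np.array([.4728,-.2158,.0695])-.09*R[:,2];go(p)
E
```

```text
mat [229.9 162.1] 293 [0.6721 0.2169 0.006 ] ((220.17822265625, 166.7821502685547), (21.4928035736084, 42.587589263916016), 84.2894058227539)
mat [171.8 167.7] 32 [0.6591 0.3466 0.006 ] ((172.0, 169.0), (14.0, 2.0), 90.0)
mat [196.3 184.7] 223 [0.6209 0.2905 0.006 ] ((196.0, 184.5), (23.0, 10.0), 90.0)
mat [224.9 208.1] 259 [0.5688 0.2255 0.006 ] ((223.90542602539062, 207.9324188232422), (32.386600494384766, 28.112226486206055), 80.53767395019531)
mat [248.9 209.2] 101 [0.5666 0.1724 0.006 ] ((249.55384826660156, 209.5692596435547), (17.3648624420166, 17.116792678833008), 7.125016689300537)
mat [190.6 223.2] 430 [0.535  0.3005 0.006 ] ((193.0, 223.5), (15.0, 36.0), 90.0)
mat [251.  223.5] 102 [0.535  0.1671 0.006 ] ((251.44119262695312, 224.76473999023438), (17.220029830932617, 13.581995010375977), 75.96376037597656)
lidh [226.4 158.8] 86 [0.654  0.2015 0.107 ] ((220.5, 161.0), (10.0, 27.0), 90.0)
lidh [196.3 184.5] 198 [0.6017 0.2604 0.107 ] ((196.5, 184.5), (21.0, 9.0), 90.0)
lidh [197.2 222.9] 173 [0.5248 0.2562 0.107 ] ((198.0, 223.5), (11.0, 16.0), 90.0)
[-0.3931  0.7348  1.336  -0.2553  1.8164 -1.89  ]
dworld [-0.0595 -0.0025 -0.1572] shift share(after turn) [-0.4611 -0.0323  1.0209] min rows 2.6896609078191975
dworld [ 0.0041 -0.005  -0.0936] shift share(after turn) [-0.4611 -0.0323  0.4209] min rows 1.5003712282603245
```

Call:
apply_moves([
  [-0.231,-0.016,0.21,0,0,0,-0.3],
  [-0.231,-0.016,0.21,0,0,0,-0.3],
  [0,0,0,0,0,0,-0.3],
  [0,0,0.2,0,0,0,-0.3],
  [0,0,0.2,0,0,0,-0.3],
  [0,0,0.2,0,0,0,-0.3],
  [0,0,0,0,0,0,-0.3],
  [0,0,0,0,0,0,-0.3],
])

```text
t: 16.27
tcp_pos: [0.4743, -0.2168, 0.0712]
eef_rot: [[-0.708, 0.039, -0.705], [0.029, 0.999, 0.027], [0.705, -0.001, -0.709]]
ft_force: [-0.7, 0.1, 0.5]
grip_width: 0.0556
grasp_force: 0.0
```

```bash
python3 - <<'E'
from g import *
s=cam('scene');w=cam('wrist')
B=lambda i:cv2.cvtColor(i,cv2.COLOR_RGB2BGR)
a=cv2.resize(B(s['img'])[200:340,130:300],(480,395),interpolation=cv2.INTER_CUBIC)
b=cv2.resize(B(w['img']),(320,240))
im=np.zeros((395,800,3),np.uint8);im[:,:480]=a;im[:240,480:]=b
cv2.imwrite('pics/g1.png',im)
go([.4728,-.2158,.0695])
E
```

```text
dworld [-0.0014  0.001  -0.0013] shift share(after turn) [0.0007 0.006  0.0124] min rows 0.03321745828738874
```

View pics/g1.png

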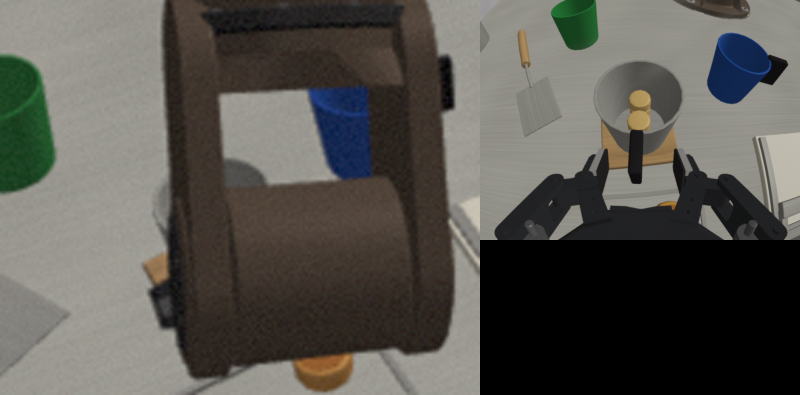

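The wrist view shows the scoop's handle (637,155) centred between the fingers, so I'll close.

Call:
apply_moves([
  [0,0.006,0.01,0,0,0,1],
  [0,0,0,0,0,0,1],
  [0,0,0,0,0,0,1],
  [0,0,0,0,0,0,1],
  [0,0,0,0,0,0,1],
], newtons=100)

```text
t: 17.0
tcp_pos: [0.472, -0.2157, 0.0686]
eef_rot: [[-0.707, 0.04, -0.706], [0.028, 0.999, 0.028], [0.707, -0.0, -0.707]]
ft_force: [1.2, -0.6, 4.3]
grip_width: 0.0087
grasp_force: 97.7
```

Call:
apply_moves([
  [0.02,0,-0.02,0,0,0,1],
  [0.13,0,-0.13,0,0,0,1],
  [0.143,0,-0.143,0,0,0,1],
  [0.143,0,-0.143,0,0,0,1],
  [0.143,0,-0.143,0,0,0,1],
  [0,0,0,-0.038,0,0.038,1],
  [0,0,0,-0.038,0,0.038,1],
  [0,0,0,-0.038,0,0.038,1],
  [0,0,0,-0.038,0,0.038,1],
  [0,0,0,-0.038,0,0.038,1],
  [0,0,0,-0.038,0,0.038,1],
  [0,0,0,-0.038,0,0.038,1],
  [0,0,0,-0.038,0,0.038,1],
  [0,0,0,-0.038,0,0.038,1],
  [0,0,0,0,0,0,1],
])

```text
t: 18.88
tcp_pos: [0.471, -0.216, 0.1914]
eef_rot: [[-0.008, 1.0, -0.008], [0.707, 0.011, 0.707], [0.707, -0.0, -0.707]]
ft_force: [0.2, 0.5, -3.3]
grip_width: 0.0084
grasp_force: 98.1
```

```bash
python3 - <<'E'
from g import *
go([.66,-.044,.20])
st=monitor.get_state();print(st['qpos'])
E
```

```text
dworld [0.189  0.172  0.0086] shift share(after turn) [0.8421 1.2727 0.7602] min rows 4.0918582809396105
[-0.7934  0.6151  1.7144  0.5163  1.4539 -1.0391]
```

Call:
apply_moves([
  [0.14,0.212,0.127,0,0,0,1],
  [0.14,0.212,0.127,0,0,0,1],
  [0.14,0.212,0.127,0,0,0,1],
  [0.14,0.212,0.127,0,0,0,1],
  [0.14,0.212,0.127,0,0,0,1],
  [0.14,0.212,0.127,0,0,0,1],
  [0,0,0,0,0,0,1],
  [0,0,0,-0.0393,0,-0.0393,1],
  [0,0,0,-0.0393,0,-0.0393,1],
  [0,0,0,-0.0393,0,-0.0393,1],
  [0,0,0,-0.0393,0,-0.0393,1],
  [0,0,0,-0.0393,0,-0.0393,1],
  [0,0,0,0,0,0,1],
])

```text
t: 20.5
tcp_pos: [0.6597, -0.0435, 0.1984]
eef_rot: [[-0.55, 0.645, 0.531], [0.7, 0.008, 0.714], [0.456, 0.765, -0.455]]
ft_force: [-0.7, 0.2, -2.7]
grip_width: 0.0086
grasp_force: 98.5
```

```bash
python3 - <<'E'
from g import *
go([.66,-.044,.20])
st=monitor.get_state();print(st['qpos'])
s=cam('scene','p1.png')
E
```

```text
dworld [ 0.0003 -0.0005  0.0016] shift share(after turn) [ 0.0019  0.0095 -0.0063] min rows 0.02761802021833332
[-0.5008  0.6541  1.8417  1.3738  1.1178 -1.8789]
```

View pics/p1.png

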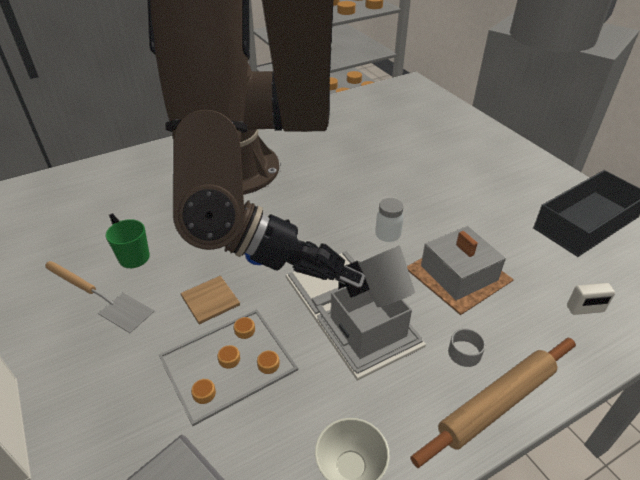

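The scoop is tilted 50° over the tin (385,280) and the arm is clear of everything, so I'll keep tilting.

Call:
apply_moves([
  [0,0,0,-0.0393,0,-0.0393,1],
  [0,0,0,-0.0393,0,-0.0393,1],
  [0,0,0,-0.0393,0,-0.0393,1],
  [0,0,0,-0.0393,0,-0.0393,1],
  [0,0,0,0,0,0,1],
  [0,0,0,0,0,0,1],
])

```text
t: 21.3
tcp_pos: [0.6756, -0.0512, 0.2164]
eef_rot: [[-0.725, 0.03, 0.688], [0.688, -0.008, 0.726], [0.027, 1.0, -0.015]]
ft_force: [1.4, 0.8, -2.8]
grip_width: 0.0087
grasp_force: 98.8
```

```bash
python3 - <<'E'
from g import *
go([.66,-.044,.20])
st=monitor.get_state();print(st['qpos'])
E
```

```text
dworld [-0.0156  0.0072 -0.0164] shift share(after turn) [ 0.1054 -0.1128 -0.0351] min rows 0.37998021271023774
[-0.5362  0.7898  1.9093  1.7661  1.463  -2.6806]
```

The last joint is at its limit at 88° of tilt. I'll fit a kinematic model from the recorded poses to choose a pour yaw with joint margin.

```bash
cat > kin.py <<'E'
from g import *
from scipy.optimize import least_squares
E=lambda s,*a:Ro.from_euler(s,a).as_matrix()
def fk(q,p,s4=1,s6=1,c6=0):
    d1,a1,l2,a3,l3,L=p;q1,q2,q3,q4,q5,q6=q
    v=np.array([a1,0,d1])+E('Y',q2)@[0,0,l2]+E('Y',q2+q3)@[a3,0,l3]
    R=E('Z',q1)@E('Y',q2+q3)@E('Z',s4*q4)@E('Y',q5)@E('Z',s6*q6+c6)
    return E('Z',q1)@v+R[:,2]*L,R
D=[([1.117377,.491478,1.559379,0,1.09168,-.105614],[.21293,.58742,.2448],[[-.940,.341,0],[.341,.940,-.001],[0,-.001,-1]]),
([-0.3931,.7348,1.336,-.2553,1.8164,-1.89],[.5318,-.2167,.226],[[-.706,.043,-.707],[.031,.999,.031],[.707,0,-.707]]),
([-0.7934,.6151,1.7144,.5163,1.4539,-1.0391],[.471,-.216,.1914],[[-.008,1,-.008],[.707,.011,.707],[.707,0,-.707]]),
([-0.5008,.6541,1.8417,1.3738,1.1178,-1.8789],[.6597,-.0435,.1984],[[-.55,.645,.531],[.7,.008,.714],[.456,.765,-.455]]),
([-0.5362,.7898,1.9093,1.7661,1.463,-2.6806],[.6756,-.0512,.2164],[[-.725,.03,.688],[.688,-.008,.726],[.027,1,-.015]])]
best=min((sum(np.linalg.norm(fk(q,np.ones(6),s4,s6,c6)[1]-np.array(R)) for q,_,R in D),s4,s6,c6) for s4 in(1,-1) for s6 in(1,-1) for c6 in np.arange(4)*np.pi/2)
S=best[1:]
fit=least_squares(lambda p:np.concatenate([fk(q,p,*S)[0]-t for q,t,_ in D]),[.3,.05,.4,0,.4,.28])
P=fit.x
lo=np.array([-3.1,-.84,.05,-1.13,.06,-2.69])+.03;hi=np.array([3.1,2.19,2.79,4.28,2.93,2.69])-.03
def ik(p,R,q0):
    f=lambda q:np.r_[(fk(q,P,*S)[0]-p)*5,(Ro.from_matrix(R.T@fk(q,P,*S)[1])).as_rotvec()]
    z=least_squares(f,np.clip(q0,lo+1e-3,hi-1e-3),bounds=(lo,hi));return z.x,np.abs(z.fun).max()
def pose(yaw,th,a=45.):
    """scoop handle yaw (deg), roll th about scoop x; returns tool R with tool y=scoop y at grasp convention"""
    a=np.radians(a);Rt=np.c_[[-np.cos(a),0,np.sin(a)],[0,1,0],[-np.sin(a),0,-np.cos(a)]]
    return E('Z',np.radians(yaw))@E('X',np.radians(th))@Rt
E
python3 - <<'E'
from kin import *
print(best,P,np.abs(fit.fun).max())
off=np.array([-.0577,0,.0194])  # mouth centre rel TCP in scoop frame
for sg in(1,-1):
  for yaw in range(-180,180,30):
    q=np.array(D[4][0]);o=[]
    for th in(60,90,105,120):
        Rs=E('Z',np.radians(yaw))@E('X',np.radians(sg*th))
        lip=off+np.array([0,-.04*sg,0])
        # lip at tin centre offset 25mm against the pour direction
        pd=E('Z',np.radians(yaw))@np.array([0,-sg,0])
        t=np.array([.6365,.0138,.16])-.02*pd-Rs@lip
        bq,be=None,9
        for q0 in([q]+[np.array([-.3,.7,1.8,k,1.3,j]) for k in(0,1.5,3) for j in(-1.5,1.5)] if th==60 else [q]):
            x,e=ik(t,pose(yaw,sg*th),q0)
            if e<be:bq,be=x,e
        q=bq;o.append((th,round(be,3),q.round(2).tolist()))
    if o[2][1]<.01: print(sg,yaw,o[0],o[2],o[3][1:])
E
```

```text
Traceback (most recent call last):
  File "kin.py", line 14, in <module>
    best=min((sum(np.linalg.norm(fk(q,np.ones(6),s4,s6,c6)[1]-np.array(R)) for q,_,R in D),s4,s6,c6) for s4 in(1,-1) for s6 in(1,-1) for c6 in np.arange(4)*np.pi/2)
  File "kin.py", line 14, in <genexpr>
    best=min((sum(np.linalg.norm(fk(q,np.ones(6),s4,s6,c6)[1]-np.array(R)) for q,_,R in D),s4,s6,c6) for s4 in(1,-1) for s6 in(1,-1) for c6 in np.arange(4)*np.pi/2)
              ~~~^^^^^^^^^^^^^^^^^^^^^^^^^^^^^^^^^^^^^^^^^^^^^^^^^^^^^^^^^^^^^^^^^^^^^^^^^
  File "kin.py", line 14, in <genexpr>
    best=min((sum(np.linalg.norm(fk(q,np.ones(6),s4,s6,c6)[1]-np.array(R)) for q,_,R in D),s4,s6,c6) for s4 in(1,-1) for s6 in(1,-1) for c6 in np.arange(4)*np.pi/2)
                                 ~~^^^^^^^^^^^^^^^^^^^^^^^
  File "kin.py", line 8, in fk
    return E('Z',q1)@v+R[:,2]*L,R
           ~~~~~~~~~^~
ValueError: matmul: Input operand 1 has a mismatch in its core dimension 0, with gufunc signature (n?,k),(k,m?)->(n?,m?) (size 1 is different from 3)
```

```bash
sed -i "s/E=lambda s,\*a:Ro.from_euler(s,a)/E=lambda s,a:Ro.from_euler(s,a)/" kin.py
cat > t.py <<'E'
from kin import *
print(best,P,np.abs(fit.fun).max())
off=np.array([-.0577,0,.0194])
for sg in(1,-1):
  for yaw in range(-180,180,30):
    q=np.array(D[4][0]);o=[]
    for th in(60,90,105,120):
        Rs=E('Z',np.radians(yaw))@E('X',np.radians(sg*th))
        lip=off+np.array([0,-.04*sg,0])
        pd=E('Z',np.radians(yaw))@np.array([0,-sg,0])
        t=np.array([.6365,.0138,.16])-.02*pd-Rs@lip
        bq,be=None,9
        for q0 in([q]+[np.array([-.3,.7,1.8,k,1.3,j]) for k in(0,1.5,3) for j in(-1.5,1.5)] if th==60 else [q]):
            x,e=ik(t,pose(yaw,sg*th),q0)
            if e<be:bq,be=x,e
        q=bq;o.append((th,round(be,3),q.round(2).tolist()))
    print(sg,yaw,[x[1] for x in o], o[0][2],o[3][2] if o[2][1]<.01 else '')
E
timeout 300 python3 t.py
```

```text
(np.float64(0.009374758330756124), 1, 1, np.float64(1.5707963267948966)) [ 0.189  -0.1431  0.7454  0.0639  0.5117  0.3028] 0.07179803349089603
1 -180 [np.float64(0.173), np.float64(0.388), np.float64(0.493), np.float64(0.601)] [0.32, 0.69, 2.31, 4.06, 1.22, -2.66] 
1 -150 [np.float64(0.073), np.float64(0.399), np.float64(0.443), np.float64(0.468)] [-0.1, 0.6, 2.31, 3.16, 0.97, -2.66] 
1 -120 [np.float64(0.0), np.float64(0.221), np.float64(0.386), np.float64(0.562)] [-0.38, 0.63, 2.14, 2.28, 0.95, -2.46] 
1 -90 [np.float64(0.0), np.float64(0.067), np.float64(0.247), np.float64(0.449)] [-0.47, 0.71, 1.85, 1.56, 1.14, -2.13] 
1 -60 [np.float64(0.0), np.float64(0.0), np.float64(0.071), np.float64(0.251)] [-0.41, 0.82, 1.53, 1.16, 1.47, -1.98] 
1 -30 [np.float64(0.0), np.float64(0.0), np.float64(0.0), np.float64(0.059)] [-0.28, 0.93, 1.24, 0.91, 1.82, -1.99] [-0.33, 1.12, 1.25, 1.35, 2.29, -2.66]
1 0 [np.float64(0.0), np.float64(0.0), np.float64(0.0), np.float64(0.0)] [-0.13, 1.01, 1.03, 0.66, 2.13, -2.13] [-0.17, 1.2, 1.02, 1.18, 2.59, -2.62]
1 30 [np.float64(0.0), np.float64(0.012), np.
[... 1646 characters left out ...]
99] [0.2, 1.2, 1.0, -1.1, 2.61, -0.47]
-1 30 [np.float64(0.0), np.float64(0.029), np.float64(0.105), np.float64(0.188)] [0.31, 0.94, 1.22, -0.89, 1.85, -1.15] 
-1 60 [np.float64(0.038), np.float64(0.232), np.float64(0.341), np.float64(0.436)] [0.44, 0.83, 1.49, -1.1, 1.5, -1.19] 
-1 90 [np.float64(0.258), np.float64(0.179), np.float64(0.163), np.float64(0.17)] [0.43, 0.71, 2.02, 4.25, 1.09, -0.67] 
-1 120 [np.float64(0.0), np.float64(0.0), np.float64(0.0), np.float64(0.0)] [0.44, 0.63, 2.12, 4.08, 0.95, -0.72] [0.44, 0.98, 2.2, 3.92, 1.96, 0.42]
-1 150 [np.float64(0.0), np.float64(0.0), np.float64(0.0), np.float64(0.0)] [0.11, 0.6, 2.3, 3.05, 0.97, -0.37] [0.01, 1.01, 2.35, 2.94, 2.15, 0.34]
```

Call:
apply_moves([
  [0,0,0,0.0393,0,0.0393,1],
  [0,0,0,0.0393,0,0.0393,1],
  [0,0,0,0.0393,0,0.0393,1],
  [0,0,0,0.0393,0,0.0393,1],
  [0,0,0,0.0393,0,0.0393,1],
  [0,0,0,0.0393,0,0.0393,1],
  [0,0,0,0.0393,0,0.0393,1],
  [0,0,0,0.0393,0,0.0393,1],
  [0,0,0,0.0393,0,0.0393,1],
  [0,0,0,-0.0354,0,0.0354,1],
  [0,0,0,-0.0354,0,0.0354,1],
  [0,0,0,-0.0354,0,0.0354,1],
  [0,0,0,-0.0354,0,0.0354,1],
  [0,0,0,-0.0354,0,0.0354,1],
  [0,0,0,0,0,0,1],
])

```text
t: 23.18
tcp_pos: [0.6747, -0.0509, 0.2173]
eef_rot: [[0.507, 0.724, 0.468], [0.507, -0.689, 0.518], [0.697, -0.026, -0.716]]
ft_force: [1.2, -1.0, -2.6]
grip_width: 0.0087
grasp_force: 98.5
```

```bash
python3 - <<'E'
from g import *
go([.579,-.010,.20])
st=monitor.get_state();print(st['qpos'])
E
```

```text
dworld [-0.0957  0.0409 -0.0173] shift share(after turn) [-0.266  -0.6465 -0.0745] min rows 1.6872789833005835
[-0.4153  0.5517  1.7494  1.0414  0.8748 -0.3619]
```

Call:
apply_moves([
  [-0.067,-0.162,-0.018,0,0,0,1],
  [-0.067,-0.162,-0.018,0,0,0,1],
  [-0.067,-0.162,-0.018,0,0,0,1],
  [-0.067,-0.162,-0.018,0,0,0,1],
  [0,0,0,0,0,0,1],
  [0,0,0,0.0393,0,0.0393,1],
  [0,0,0,0.0393,0,0.0393,1],
  [0,0,0,0.0393,0,0.0393,1],
  [0,0,0,0.0393,0,0.0393,1],
  [0,0,0,0.0393,0,0.0393,1],
  [0,0,0,0.0393,0,0.0393,1],
  [0,0,0,0.0393,0,0.0393,1],
  [0,0,0,0.0393,0,0.0393,1],
  [0,0,0,0,0,0,1],
  [0,0,0,0,0,0,1],
])

```text
t: 25.05
tcp_pos: [0.5803, -0.0109, 0.1987]
eef_rot: [[0.995, 0.102, -0.02], [0.031, -0.114, 0.993], [0.099, -0.988, -0.117]]
ft_force: [0.3, 0.9, -2.9]
grip_width: 0.0084
grasp_force: 98.9
```

```bash
python3 - <<'E'
from g import *
go([.579,-.010,.20])
st=monitor.get_state();print(st['qpos'])
R=st['eef_rot'];xs=-(R[:,0]+R[:,2])/2**.5;zs=(R[:,0]-R[:,2])/2**.5
print('xs',xs,'mouth',zs,'mouth centre',st['tcp_pos']-.0577*xs+.0194*zs)
s=cam('scene','p2.png')
E
```

```text
dworld [-0.0013  0.0009  0.0013] shift share(after turn) [-0.0077 -0.0104  0.0053] min rows 0.03373261411972633
[-0.5082  0.8366  1.7026  1.0623  1.7593  0.4218]
xs [-0.6895 -0.7242  0.0125] mouth [ 0.7171 -0.6801  0.1524] mouth centre [0.634  0.0177 0.2009]
```

View pics/p2.png

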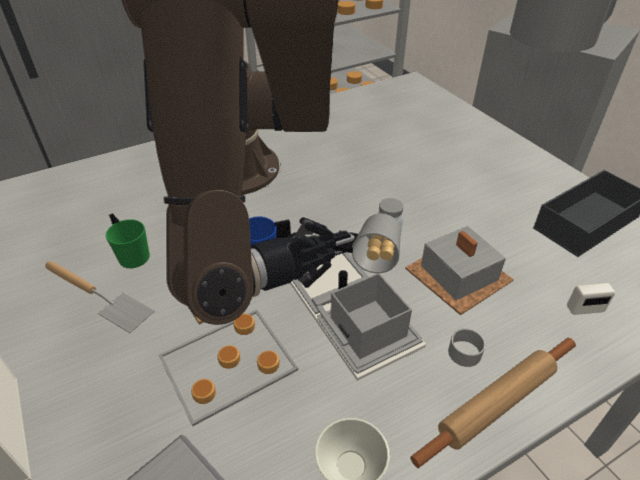

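The biscuits are still in the scoop (380,247) with its mouth over the tin at 82°. I'll keep tilting.

Call:
apply_moves([
  [0,0,0,0.0393,0,0.0393,1],
  [0,0,0,0.0393,0,0.0393,1],
  [0,0,0,0.02,0,0.02,1],
  [0,0,0,0.02,0,0.02,1],
  [0,0,0,0,0,0,1],
  [0,0,0,0,0,0,1],
  [0,0,0,0,0,0,1],
])

```text
t: 25.98
tcp_pos: [0.5801, -0.0107, 0.1993]
eef_rot: [[0.962, -0.273, 0.014], [0.055, 0.245, 0.968], [-0.268, -0.93, 0.251]]
ft_force: [-0.2, 0.2, -1.6]
grip_width: 0.0086
grasp_force: 98.9
```

```bash
python3 - <<'E'
from g import *
st=monitor.get_state();print(st['qpos'])
R=st['eef_rot'];xs=-(R[:,0]+R[:,2])/2**.5;zs=(R[:,0]-R[:,2])/2**.5
print('xs',xs,'mouth',zs,'mouth centre',st['tcp_pos']-.0577*xs+.0194*zs)
s=cam('scene');t=cam('top')
B=lambda i:cv2.cvtColor(i,cv2.COLOR_RGB2BGR)
a=cv2.resize(B(s['img'])[200:360,180:430],(800,512),interpolation=cv2.INTER_CUBIC)
cv2.imwrite('pics/p3.png',a)
E
```

```text
[-0.5059  0.9707  1.7247  1.229   2.0081  0.7139]
xs [-0.6901 -0.7236  0.0119] mouth [ 0.6701 -0.6452 -0.3669] mouth centre [0.6329 0.0186 0.1915]
```

View pics/p3.png

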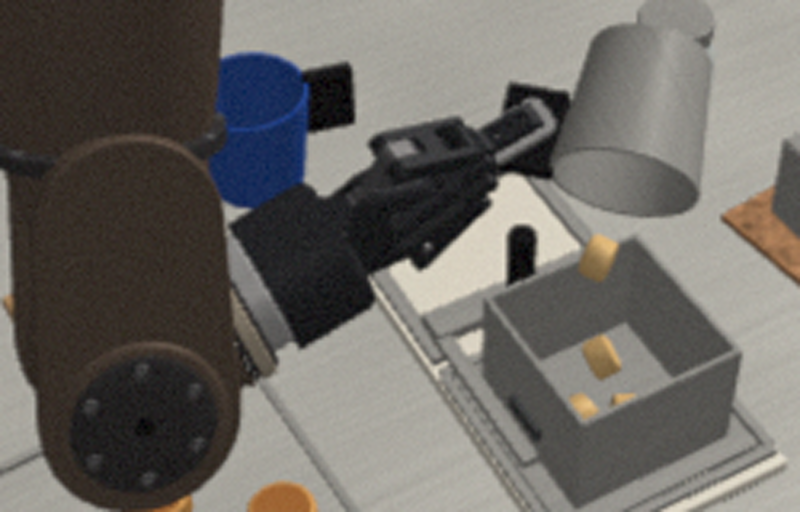

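The pour is working: biscuits are falling inside the tin (600,260 and 600,355 in the crop). A little more tilt and a shake will empty the scoop.

Call:
apply_moves([
  [0,0,0,0,0,0,1],
  [0,0,0,0,0,0,1],
  [0,0,0,0.02,0,0.02,1],
  [0,0,0,0.016,0,0.016,1],
  [0,0,0,-0.016,0,-0.016,1],
  [0,0,0,0.016,0,0.016,1],
  [0,0,0,0,0,0,1],
  [0,0,0,0,0,0,1],
])

```text
t: 27.08
tcp_pos: [0.5801, -0.0106, 0.1986]
eef_rot: [[0.925, -0.378, 0.052], [0.089, 0.345, 0.934], [-0.371, -0.859, 0.353]]
ft_force: [-0.3, -0.5, -2.0]
grip_width: 0.0085
grasp_force: 99.1
```

```bash
python3 - <<'E'
from m import *
B=lambda i:cv2.cvtColor(i,cv2.COLOR_RGB2BGR)
a=cv2.resize(B(s['img'])[250:360,300:430],(480,406),interpolation=cv2.INTER_CUBIC)
b=cv2.resize(B(c['img'])[135:215,280:360],(320,320),interpolation=cv2.INTER_CUBIC)
im=np.zeros((406,800,3),np.uint8);im[:,:480]=a;im[:320,480:]=b
cv2.imwrite('pics/p4.png',im)
for ce,A,rc in blobs(s,(10,60,120),(30,255,255),(290,230,430,360),8):print(ce,A)
E
```

```text
[419.5 271.4] 291
[361.7 325.8] 56
```

View pics/p4.png

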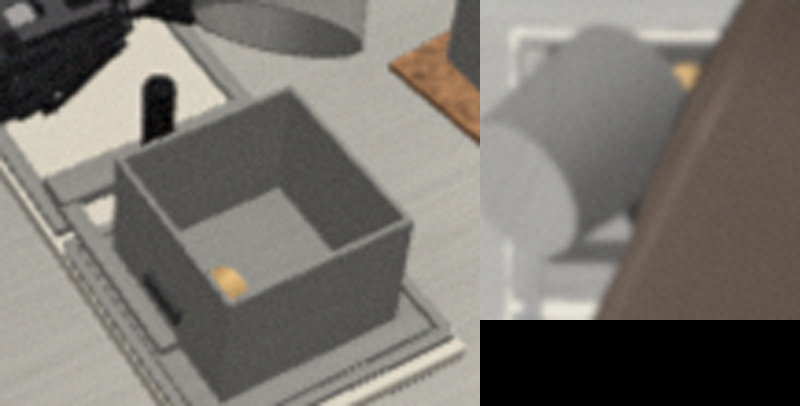

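Call:
apply_moves([
  [0,0,0,-0.0391,0,-0.0391,1],
  [0,0,0,-0.0391,0,-0.0391,1],
  [0,0,0,-0.0391,0,-0.0391,1],
  [0,0,0,-0.0391,0,-0.0391,1],
  [0,0,0,-0.0391,0,-0.0391,1],
  [0,0,0,-0.0391,0,-0.0391,1],
  [0,0,0,-0.0391,0,-0.0391,1],
  [0,0,0,-0.0391,0,-0.0391,1],
  [0,0,0,-0.0391,0,-0.0391,1],
  [0,0,0,-0.0391,0,-0.0391,1],
  [0,0,0,-0.0391,0,-0.0391,1],
  [0,0,0,-0.0391,0,-0.0391,1],
  [0,0,0,0,0,0,1],
])

```text
t: 28.8
tcp_pos: [0.5791, -0.0096, 0.1993]
eef_rot: [[0.506, 0.724, 0.468], [0.506, -0.689, 0.518], [0.698, -0.025, -0.715]]
ft_force: [-0.3, 0.4, -1.2]
grip_width: 0.0089
grasp_force: 98.6
```

```bash
python3 - <<'E'
from g import *
st=monitor.get_state();print(st['qpos'])
Rg=np.array([[-0.707,0.04,-0.706],[0.028,0.999,0.028],[0.707,0,-0.707]])
go([.48,-.16,.22]);go(R=Rg)
E
```

```text
[-0.4175  0.4616  2.016   1.1854  0.7984 -0.5777]
dworld [-0.0991 -0.1504  0.0207] shift share(after turn) [-0.7454  0.2091 -0.9279] min rows 2.9002015710456632
turn share [ 0.5095 -0.0073 -0.5219]
```

Call:
apply_moves([
  [-0.186,0.052,-0.232,0,0,0,1],
  [-0.186,0.052,-0.232,0,0,0,1],
  [-0.186,0.052,-0.232,0,0,0,1],
  [-0.186,0.052,-0.232,0,0,0,1],
  [0,0,0,0.0364,-0.0005,-0.0373,1],
  [0,0,0,0.0364,-0.0005,-0.0373,1],
  [0,0,0,0.0364,-0.0005,-0.0373,1],
  [0,0,0,0.0364,-0.0005,-0.0373,1],
  [0,0,0,0.0364,-0.0005,-0.0373,1],
  [0,0,0,0.0364,-0.0005,-0.0373,1],
  [0,0,0,0.0364,-0.0005,-0.0373,1],
  [0,0,0,0.0364,-0.0005,-0.0373,1],
  [0,0,0,0.0364,-0.0005,-0.0373,1],
  [0,0,0,0.0364,-0.0005,-0.0373,1],
  [0,0,0,0.0364,-0.0005,-0.0373,1],
  [0,0,0,0.0364,-0.0005,-0.0373,1],
  [0,0,0,0.0364,-0.0005,-0.0373,1],
  [0,0,0,0.0364,-0.0005,-0.0373,1],
  [0,0,0,0,0,0,1],
])

```text
t: 31.18
tcp_pos: [0.4811, -0.1604, 0.2198]
eef_rot: [[-0.705, 0.042, -0.708], [0.032, 0.999, 0.027], [0.708, -0.004, -0.706]]
ft_force: [-0.0, -0.1, -1.3]
grip_width: 0.0091
grasp_force: 98.8
```

```bash
python3 - <<'E'
from g import *
Rg=np.array([[-0.707,0.04,-0.706],[0.028,0.999,0.028],[0.707,0,-0.707]])
go([.472,-.2215,.076],R=Rg)
import m
c=cam('top');s=cam('scene')
B=lambda i:cv2.cvtColor(i,cv2.COLOR_RGB2BGR)
a=cv2.resize(B(s['img'])[150:350,130:330],(400,400),interpolation=cv2.INTER_CUBIC)
b=cv2.resize(B(c['img'])[135:285,275:425],(400,400),interpolation=cv2.INTER_CUBIC)
cv2.imwrite('pics/p5.png',np.hstack([a,b]))
E
```

```text
turn share [-0.0003 -0.0005 -0.0014]
dworld [-0.0091 -0.0611 -0.1438] shift share(after turn) [-0.646  -0.4091  0.7092] min rows 2.5034638345763827
```

View pics/p5.png

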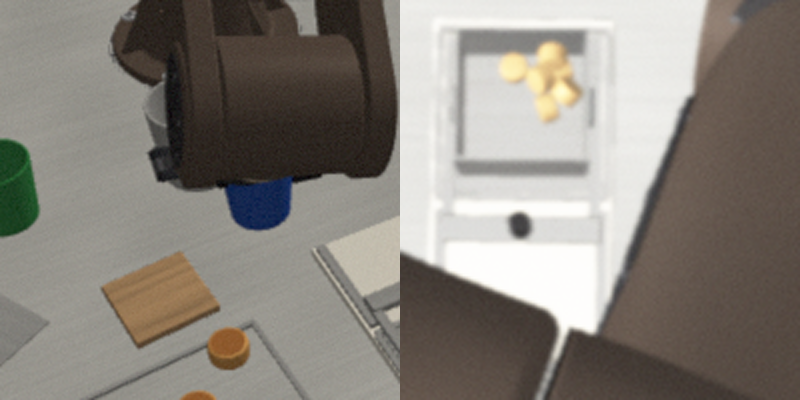

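The tin holds six small biscuits (cluster near 545,80 in the right half) and the board is free. I'll measure the board now it is clear, while moving the scoop towards it.

Call:
apply_moves([
  [-0.08,-0.102,0.08,0,0,0,1],
  [-0.08,-0.102,0.08,0,0,0,1],
  [-0.08,-0.102,0.08,0,0,0,1],
  [-0.08,-0.102,0.08,0,0,0,1],
  [0,0,0,0,0,0,1],
])

```text
t: 32.0
tcp_pos: [0.4777, -0.2228, 0.1501]
eef_rot: [[-0.705, 0.042, -0.708], [0.029, 0.999, 0.031], [0.708, 0.001, -0.706]]
ft_force: [-0.4, 0.5, -1.9]
grip_width: 0.0088
grasp_force: 98.6
```

```bash
python3 - <<'E'
from m import *
from g import go
for ce,a,rc in blobs(s,(5,50,60),(22,255,255),(170,255,255,330),200):print('scene board',ce,a,onz(s,*ce,.008),rc)
for ce,a,rc in blobs(c,(5,50,60),(22,255,255),(380,240,470,320),100):print('top',ce,a,onz(c,*ce,.01),rc)
go([.472,-.2215,.076])
E
```

```text
scene board [225.7 256.9] 202 [ 0.3203 -0.1462  0.008 ] ((228.0, 258.0), (6.0, 52.0), 90.0)
scene board [210.7 304.5] 1131 [ 0.4331 -0.2226  0.008 ] ((211.6912384033203, 300.9688720703125), (30.763837814331055, 49.39246368408203), 64.79888153076172)
scene board [243.8 321.8] 320 [ 0.5055 -0.1826  0.008 ] ((243.5, 321.0), (16.0, 21.0), 90.0)
top [385.4 253.7] 375 [ 0.4703 -0.1267  0.01  ] ((388.5, 260.0), (40.0, 17.0), 90.0)
top [428.1 281.8] 6517 [ 0.4104 -0.218   0.01  ] ((424.5, 279.5), (79.0, 89.0), 90.0)
dworld [-0.0063  0.0003 -0.0756] shift share(after turn) [-0.3268  0.0001  0.3863] min rows 1.2143882924220362
```

Call:
apply_moves([
  [-0.109,0.002,0.129,0,0,0,1],
  [-0.109,0.002,0.129,0,0,0,1],
  [-0.109,0.002,0.129,0,0,0,1],
  [0,0,0,0,0,0,1],
  [-0.014,0,0.014,0,0,0,1],
  [-0.01,0,0.01,0,0,0,1],
  [0,0,0,0,0,0,1],
])

```text
t: 32.98
tcp_pos: [0.4722, -0.2206, 0.0713]
eef_rot: [[-0.708, 0.04, -0.705], [0.029, 0.999, 0.028], [0.706, -0.0, -0.708]]
ft_force: [-0.2, 0.4, -1.9]
grip_width: 0.0085
grasp_force: 98.7
```

Call:
apply_moves([
  [-0.009,0,0.009,0,0,0,1],
  [-0.006,0,0.006,0,0,0,1],
  [0,0,0,0,0,0,1],
])

```text
t: 33.35
tcp_pos: [0.4722, -0.2207, 0.0686]
eef_rot: [[-0.707, 0.04, -0.706], [0.029, 0.999, 0.028], [0.707, -0.0, -0.707]]
ft_force: [1.4, 0.6, 6.7]
grip_width: 0.0085
grasp_force: 100.1
```

Call:
apply_moves([
  [0,0,0,0,0,0,0.5],
  [0,0,0,0,0,0,0.2],
  [0,0,0,0,0,0,-0.3],
  [0,0,0,0,0,0,-0.3],
  [0,0,-0.25,0,0,0,-0.3],
  [0,0,-0.3,0,0,0,-0.3],
  [0,0,-0.3,0,0,0,-0.3],
  [0,0,0,0,-0.05,0,-0.3],
  [0,0,0,0,-0.05,0,-0.3],
  [0,0,0,0,-0.05,0,-0.3],
  [0,0,0,0,-0.05,0,-0.3],
  [0,0,0,0,-0.05,0,-0.3],
  [0,0.4,0,0,0,0,-0.3],
  [0,0.4,0,0,0,0,-0.3],
  [0,0.4,0,0,0,0,-0.3],
  [0,0,0,0,0,0,-0.3],
])

```text
t: 35.35
tcp_pos: [0.569, -0.0409, 0.1581]
eef_rot: [[-0.999, 0.036, 0.0], [0.036, 0.999, 0.0], [-0.0, 0.0, -1.0]]
ft_force: [-0.2, 0.6, 0.3]
grip_width: 0.0555
grasp_force: 0.0
```

```bash
python3 - <<'E'
from m import *
from g import *
for ce,a,rc in blobs(c,(8,120,80),(22,255,255),(370,150,520,265),60):print('top',ce,a,onz(c,*ce,.021))
for ce,a,rc in blobs(s,(8,120,80),(22,255,255),(150,300,310,430),60):print('scene',ce,a,onz(s,*ce,.016))
# scoop rim check
print('scoop mouth proj',proj(c,[.4144,-.2191,.088]))
st=monitor.get_state();print(st['tcp_pos'],st['qpos'])
cv2.imwrite('pics/q1.png',cv2.resize(cv2.cvtColor(c['img'],cv2.COLOR_RGB2BGR)[140:320,300:540],(800,600),interpolation=cv2.INTER_CUBIC))
E
```

```text
top [413.1 188. ] 149 [ 0.6124 -0.186   0.021 ]
top [466.2 188.7] 224 [ 0.6113 -0.3003  0.021 ]
top [437.2 208.6] 221 [ 0.5677 -0.2373  0.021 ]
top [412.7 233.4] 221 [ 0.5137 -0.1841  0.021 ]
scene [243.9 323.7] 337 [ 0.5162 -0.186   0.016 ]
scene [228.5 356.3] 388 [ 0.5708 -0.2391  0.016 ]
scene [268.  361.6] 392 [ 0.6157 -0.1823  0.016 ]
scene [203.2 390.8] 452 [ 0.6149 -0.3023  0.016 ]
scoop mouth proj (np.float64(437.1681870272958), np.float64(280.5554448639564))
[ 0.5694 -0.0441  0.158 ] [-0.193   0.5182  1.7863  0.0001  0.8362 -1.7249]
```

Two large-biscuit views agree to within 4 mm. One biscuit now sits about 8 mm from where it was, at (0.515, -0.185). I'll pick that one first.

```bash
python3 - <<'E'
from g import *
go([.515,-.185,.10],yaw=90)
E
```

```text
turn share [-0.      0.0003 -0.0124]
dworld [-0.0544 -0.1409 -0.058 ] shift share(after turn) [ 0.3625 -0.9395  0.3867] min rows 2.5888151381768494
```

Call:
apply_moves([
  [0,0,0,0,0,-0.0124,-0.3],
  [0.09,-0.235,0.05,0,0,0,-0.3],
  [0.09,-0.235,0.1,0,0,0,-0.3],
  [0.09,-0.235,0.12,0,0,0,-0.3],
  [0.09,-0.235,0.12,0,0,0,-0.3],
  [0,0,0.17,0,0,0,-0.3],
  [0,0,0.17,0,0,0,-0.3],
  [0,0,0.17,0,0,0,-0.3],
  [0,0,0,0,0,0,-0.3],
])

```text
t: 36.58
tcp_pos: [0.5142, -0.1864, 0.0215]
eef_rot: [[-1.0, 0.003, -0.002], [0.003, 1.0, 0.001], [0.002, 0.001, -1.0]]
ft_force: [0.4, -0.5, 0.7]
grip_width: 0.0554
grasp_force: 0.0
```

Call:
apply_moves([
  [0,0.005,0,0,0,0,1],
  [0,0,0,0,0,0,1],
  [0,0,0,0,0,0,1],
  [0,0,0,0,0,0,1],
  [0,0,-0.05,0,0,0,1],
  [0,0,-0.2,0,0,0,1],
  [0,0,-0.3,0,0,0,1],
  [0,0,-0.35,0,0,0,1],
  [0,0,0,0,0,0,1],
], newtons=40)

```text
t: 37.7
tcp_pos: [0.5163, -0.185, 0.1618]
eef_rot: [[-1.0, 0.001, 0.007], [0.001, 1.0, -0.003], [-0.007, -0.003, -1.0]]
ft_force: [0.2, -0.0, -1.2]
grip_width: 0.0382
grasp_force: 40.3
```

```bash
python3 - <<'E'
from g import *
go([.614,.0138,.155])
E
```

```text
dworld [ 0.0977  0.1988 -0.0068] shift share(after turn) [-0.6492  1.3261  0.0459] min rows 3.5451924775025048
```

Call:
apply_moves([
  [-0.13,0.265,0,0,0,0,1],
  [-0.13,0.265,0,0,0,0,1],
  [-0.13,0.265,0,0,0,0,1],
  [-0.13,0.265,0,0,0,0,1],
  [-0.13,0.265,0,0,0,0,1],
  [0,0,0,0,0,0,1],
  [0,0,0.18,0,0,0,1],
  [0,0,0.18,0,0,0,1],
  [0,0,0.18,0,0,0,1],
  [0,0,0,0,0,0,1],
])

```text
t: 38.95
tcp_pos: [0.6115, 0.0135, 0.0749]
eef_rot: [[-1.0, 0.002, -0.004], [0.002, 1.0, 0.0], [0.004, 0.0, -1.0]]
ft_force: [-1.1, 0.1, -0.8]
grip_width: 0.0384
grasp_force: 40.3
```

Call:
apply_moves([
  [0,0,0,0,0,0,-0.2],
  [0,0,0,0,0,0,-0.2],
  [0,0,0,0,0,0,-0.2],
  [0,0,-0.28,0,0,0,-0.2],
  [0,0,-0.28,0,0,0,-0.3],
  [0.2,-0.3,0,0,0,0,-0.3],
  [0.1,-0.3,0,0,0,0,-0.3],
  [0,-0.3,0,0,0,0,-0.3],
  [0,-0.3,0,0,0,0,-0.3],
  [0,0,0,0,0,0,-0.3],
])

```text
t: 40.2
tcp_pos: [0.5675, -0.1685, 0.1613]
eef_rot: [[-1.0, 0.005, 0.002], [0.005, 1.0, -0.0], [-0.002, -0.0, -1.0]]
ft_force: [0.1, 0.8, 0.2]
grip_width: 0.0557
grasp_force: 0.0
```

```bash
cat > b.py <<'E'
from m import *
from g import *
for n,cc,b,z in [('top',c,(275,130,520,265),.021),('scene',s,(150,250,430,430),.016)]:
    for ce,a,rc in blobs(cc,(8,120,80),(20,255,255),b,60):print(n,ce,a,onz(cc,*ce,z))
E
python3 b.py; python3 -c "
from g import *
go([.569,-.238,.10])"
```

```text
top [321.2 185.9] 156 [0.6163 0.0131 0.021 ]
scene [419.4 272.5] 268 [0.571  0.1859 0.016 ]
scene [361.2 314. ] 301 [0.6053 0.02   0.016 ]
scene [228.6 356.4] 388 [ 0.5711 -0.239   0.016 ]
scene [268.  361.6] 393 [ 0.6157 -0.1823  0.016 ]
scene [203.1 390.8] 454 [ 0.6148 -0.3025  0.016 ]
dworld [ 0.0016 -0.0722 -0.0611] shift share(after turn) [-0.0112 -0.4811  0.4073] min rows 1.5131128867316097
```

Call:
apply_moves([
  [-0.006,-0.24,0.15,0,0,0,-0.3],
  [-0.006,-0.24,0.2,0,0,0,-0.3],
  [0,0,0.19,0,0,0,-0.3],
  [0,0,0.19,0,0,0,-0.3],
  [0,0,0.2,0,0,0,-0.3],
  [0,0,0,0,0,0,-0.3],
  [0,0,0,0,0,0,1],
  [0,0,0,0,0,0,1],
  [0,0,0,0,0,0,1],
  [0,0,0,0,0,0,1],
  [0,0,-0.05,0,0,0,1],
  [0,0,-0.25,0,0,0,1],
  [0,0,-0.3,0,0,0,1],
  [0,0,-0.32,0,0,0,1],
  [0,0,0,0,0,0,1],
])

```text
t: 42.18
tcp_pos: [0.5704, -0.2386, 0.1636]
eef_rot: [[-1.0, 0.002, 0.007], [0.002, 1.0, -0.003], [-0.007, -0.003, -1.0]]
ft_force: [-0.5, 0.6, -0.7]
grip_width: 0.0381
grasp_force: 40.3
```

```bash
python3 -c "
from g import *
go([.657,.0138,.16])"
```

```text
dworld [ 0.0866  0.2524 -0.0036] shift share(after turn) [-0.5742  1.6835  0.0227] min rows 4.269399783871573
```

Call:
apply_moves([
  [-0.0957,0.2806,0,0,0,0,1],
  [-0.0957,0.2806,0,0,0,0,1],
  [-0.0957,0.2806,0,0,0,0,1],
  [-0.0957,0.2806,0,0,0,0,1],
  [-0.0957,0.2806,0,0,0,0,1],
  [-0.0957,0.2806,0,0,0,0,1],
  [0,0,0,0,0,0,1],
  [0,0,0.16,0,0,0,1],
  [0,0,0.16,0,0,0,1],
  [0,0,0.16,0,0,0,1],
  [0,0,0,0,0,0,1],
  [0,0,0,0,0,0,-0.2],
  [0,0,0,0,0,0,-0.2],
  [0,0,0,0,0,0,-0.2],
  [0,0,-0.25,0,0,0,-0.2],
  [0,0,-0.25,0,0,0,-0.3],
  [0.1,-0.3,0,0,0,0,-0.3],
  [0.1,-0.3,0,0,0,0,-0.3],
  [0.09,-0.3,0,0,0,0,-0.3],
  [0,0,0,0,0,0,-0.3],
])

```text
t: 44.68
tcp_pos: [0.6114, -0.1231, 0.163]
eef_rot: [[-1.0, 0.005, 0.001], [0.005, 1.0, -0.0], [-0.001, -0.0, -1.0]]
ft_force: [-0.5, -0.7, -0.4]
grip_width: 0.0556
grasp_force: 0.0
```

```bash
python3 b.py; python3 -c "
from g import *
go([.614,-.1815,.0215])"
```

```text
top [309.3 168.7] 64 [0.6542 0.0393 0.021 ]
top [321.3 186. ] 158 [0.6161 0.0129 0.021 ]
scene [419.5 272.6] 266 [0.5714 0.1859 0.016 ]
scene [361.1 314.1] 304 [0.6054 0.0197 0.016 ]
scene [382.7 315.9] 166 [0.6294 0.0534 0.016 ]
scene [268.  361.7] 394 [ 0.6158 -0.1824  0.016 ]
scene [203.1 390.8] 454 [ 0.6148 -0.3025  0.016 ]
dworld [ 0.0018 -0.0609 -0.1413] shift share(after turn) [-0.0117 -0.4063  0.9423] min rows 2.4629058979023344
```

Call:
apply_moves([
  [-0.006,-0.19,0.15,0,0,0,-0.3],
  [-0.006,-0.19,0.2,0,0,0,-0.3],
  [0,0,0.19,0,0,0,-0.3],
  [0,0,0.19,0,0,0,-0.3],
  [0,0,0.21,0,0,0,-0.3],
  [0,0,0,0,0,0,-0.3],
  [0,0,0,0,0,0,1],
  [0,0,0,0,0,0,1],
  [0,0,0,0,0,0,1],
  [0,0,0,0,0,0,1],
  [0,0,-0.05,0,0,0,1],
  [0,0,-0.25,0,0,0,1],
  [0,0,-0.3,0,0,0,1],
  [0,0,-0.32,0,0,0,1],
  [0,0,0,0,0,0,1],
])

```text
t: 46.65
tcp_pos: [0.615, -0.178, 0.1637]
eef_rot: [[-1.0, 0.002, 0.007], [0.002, 1.0, -0.003], [-0.007, -0.003, -1.0]]
ft_force: [1.2, 0.8, -1.4]
grip_width: 0.0378
grasp_force: 40.3
```

```bash
python3 -c "
from g import *
go([.622,.0138,.16])"
```

```text
dworld [ 0.007   0.1918 -0.0037] shift share(after turn) [-0.0443  1.2788  0.022 ] min rows 3.071304596211345
```

Call:
apply_moves([
  [-0.011,0.32,0,0,0,0,1],
  [-0.011,0.32,0,0,0,0,1],
  [-0.011,0.32,0,0,0,0,1],
  [-0.011,0.319,0,0,0,0,1],
  [0,0,0,0,0,0,1],
  [0,0,0.15,0,0,0,1],
  [0,0,0.15,0,0,0,1],
  [0,0,0.15,0,0,0,1],
  [0,0,0,0,0,0,1],
  [0,0,0,0,0,0,-0.2],
  [0,0,0,0,0,0,-0.2],
  [0,0,0,0,0,0,-0.2],
  [0,0,-0.25,0,0,0,-0.2],
  [0,0,-0.2,0,0,0,-0.3],
  [0.01,-0.35,0,0,0,0,-0.3],
  [0.01,-0.35,0,0,0,0,-0.3],
  [0.01,-0.35,0,0,0,0,-0.3],
  [0.01,-0.35,0,0,0,0,-0.3],
  [0.01,-0.35,0,0,0,0,-0.3],
  [0,0,0,0,0,0,-0.3],
])

```text
t: 49.15
tcp_pos: [0.6124, -0.2516, 0.1596]
eef_rot: [[-1.0, 0.005, 0.001], [0.005, 1.0, -0.001], [-0.002, -0.001, -1.0]]
ft_force: [0.0, -0.4, -1.0]
grip_width: 0.0557
grasp_force: 0.0
```

```bash
python3 b.py; python3 -c "
from g import *
go([.613,-.3015,.0215])"
```

```text
top [307.4 167.5] 95 [0.6569 0.0435 0.021 ]
top [321.2 183. ] 242 [0.6227 0.0131 0.021 ]
scene [419.6 272.7] 262 [0.5717 0.1859 0.016 ]
scene [362.3 311.7] 430 [0.6015 0.025  0.016 ]
scene [383.4 315.8] 155 [0.6299 0.0547 0.016 ]
scene [203.2 390.8] 454 [ 0.6149 -0.3023  0.016 ]
dworld [ 0.0004 -0.0533 -0.138 ] shift share(after turn) [-0.003  -0.3554  0.92  ] min rows 2.3670265373815362
```

Call:
apply_moves([
  [0,-0.17,0.15,0,0,0,-0.3],
  [0,-0.17,0.2,0,0,0,-0.3],
  [0,0,0.19,0,0,0,-0.3],
  [0,0,0.19,0,0,0,-0.3],
  [0,0,0.19,0,0,0,-0.3],
  [0,0,0,0,0,0,-0.3],
  [0,0,0,0,0,0,1],
  [0,0,0,0,0,0,1],
  [0,0,0,0,0,0,1],
  [0,0,0,0,0,0,1],
  [0,0,-0.05,0,0,0,1],
  [0,0,-0.25,0,0,0,1],
  [0,0,-0.3,0,0,0,1],
  [0,0,-0.32,0,0,0,1],
  [0,0,0,0,0,0,1],
])

```text
t: 51.12
tcp_pos: [0.6139, -0.2999, 0.1641]
eef_rot: [[-1.0, 0.002, 0.007], [0.002, 1.0, -0.004], [-0.007, -0.004, -1.0]]
ft_force: [1.0, -0.2, -2.2]
grip_width: 0.0379
grasp_force: 40.3
```

```bash
python3 -c "
from g import *
go([.655,.009,.16])"
```

```text
dworld [ 0.0411  0.3089 -0.0041] shift share(after turn) [-0.2703  2.0601  0.0218] min rows 4.986932006875565
```

Call:
apply_moves([
  [-0.0386,0.2943,0,0,0,0,1],
  [-0.0386,0.2943,0,0,0,0,1],
  [-0.0386,0.2943,0,0,0,0,1],
  [-0.0386,0.2943,0,0,0,0,1],
  [-0.0386,0.2943,0,0,0,0,1],
  [-0.0386,0.2943,0,0,0,0,1],
  [-0.0386,0.2943,0,0,0,0,1],
  [0,0,0,0,0,0,1],
  [0,0,0.15,0,0,0,1],
  [0,0,0.15,0,0,0,1],
  [0,0,0.12,0,0,0,1],
  [0,0,0,0,0,0,1],
  [0,0,0,0,0,0,-0.2],
  [0,0,0,0,0,0,-0.2],
  [0,0,0,0,0,0,-0.2],
  [0,0,-0.25,0,0,0,-0.2],
  [0,0,-0.25,0,0,0,-0.3],
  [0.35,0,0,0,0,0,-0.3],
  [0.38,0,0,0,0,0,-0.3],
  [0,0,0,0,0,0,-0.3],
])

```text
t: 53.62
tcp_pos: [0.5409, 0.0104, 0.172]
eef_rot: [[-1.0, 0.001, -0.001], [0.001, 1.0, 0.0], [0.001, 0.0, -1.0]]
ft_force: [0.9, 0.6, 0.1]
grip_width: 0.0559
grasp_force: 0.0
```

```bash
python3 b.py; python3 - <<'E'
from m import *
from g import *
go([.5416,.0150,.053])
B=lambda i:cv2.cvtColor(i,cv2.COLOR_RGB2BGR)
a=cv2.resize(B(s['img'])[200:400,150:430],(560,400),interpolation=cv2.INTER_CUBIC)
b=cv2.resize(B(c['img'])[140:240,290:350],(240,400),interpolation=cv2.INTER_CUBIC)
cv2.imwrite('pics/r1.png',np.hstack([a,b]))
E
```

```text
scene [419.5 272.5] 264 [0.5711 0.1861 0.016 ]
scene [368.2 313.4] 721 [0.6106 0.0326 0.016 ]
dworld [-0.0038  0.0051 -0.1188] shift share(after turn) [0.0274 0.0339 0.7916] min rows 1.9027302896254799
```

View pics/r1.png

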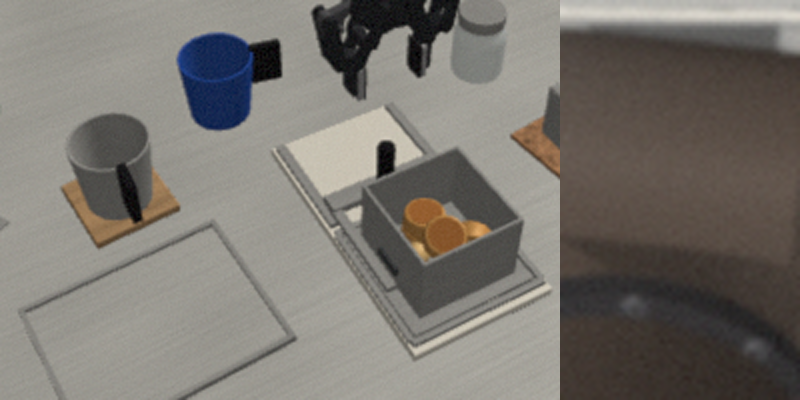

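All four large biscuits are in the tin (420,215; 445,235; 475,230), the pan is empty, and the empty scoop stands on its board (110,165). Next I'll draw the hold-down back.

Call:
apply_moves([
  [0.005,0.034,0.2,0,0,0,-0.3],
  [0,0,0.2,0,0,0,-0.3],
  [0,0,0.2,0,0,0,-0.3],
  [0,0,0.19,0,0,0,-0.3],
  [0,0,0,0,0,0,-0.3],
  [0,0,0,0,0,0,1],
  [0,0,0,0,0,0,1],
  [0,0,0,0,0,0,1],
  [0,0,0,0,0,0,1],
  [0.06,0,0,0,0,0,1],
  [0.06,0,0,0,0,0,1],
  [0.06,0,0,0,0,0,1],
  [0.06,0,0,0,0,0,1],
  [0.06,0,0,0,0,0,1],
  [0.06,0,0,0,0,0,1],
  [0.06,0,0,0,0,0,1],
  [0.06,0,0,0,0,0,1],
  [0.06,0,0,0,0,0,1],
  [0,0,0,0,0,0,1],
], newtons=60)

```text
t: 56.2
tcp_pos: [0.4625, 0.016, 0.054]
eef_rot: [[-1.0, 0.001, 0.002], [0.001, 1.0, 0.001], [-0.002, 0.001, -1.0]]
ft_force: [-2.9, 12.1, 12.8]
grip_width: 0.0165
grasp_force: 59.4
```

Call:
apply_moves([
  [0.02,0,0,0,0,0,1],
  [0.02,0,0,0,0,0,1],
  [0.015,0,0,0,0,0,1],
  [0.01,0,0,0,0,0,1],
  [0,0,0,0,0,0,1],
])

```text
t: 56.82
tcp_pos: [0.4566, 0.0159, 0.0542]
eef_rot: [[-1.0, 0.002, 0.01], [0.002, 1.0, 0.0], [-0.01, 0.0, -1.0]]
ft_force: [14.2, 17.8, 2.1]
grip_width: 0.0168
grasp_force: 58.5
```

Call:
apply_moves([
  [0.015,0,0,0,0,0,1],
  [0.01,0,0,0,0,0,1],
  [0,0,0,0,0,0,1],
])

```text
t: 57.2
tcp_pos: [0.4565, 0.0159, 0.0543]
eef_rot: [[-1.0, 0.002, 0.018], [0.002, 1.0, -0.001], [-0.018, -0.001, -1.0]]
ft_force: [31.9, 22.6, -10.4]
grip_width: 0.0169
grasp_force: 58.7
```

Call:
apply_moves([
  [-0.018,-0.015,0,0,0,0,1],
  [0,0,0,0,0,0,-0.3],
  [0,0,0,0,0,0,-0.3],
  [0,0,0,0,0,0,-0.3],
  [0,0,-0.3,0,0,0,-0.3],
  [0,0,-0.35,0,0,0,-0.3],
  [0,0,-0.35,0,0,0,-0.3],
  [0,0.35,0,0,0,0,-0.3],
  [0,0.35,0,0,0,0,-0.3],
  [0,0.35,0,0,0,0,-0.3],
  [0,0.35,0,0,0,0,-0.3],
  [0,0.35,0,0,0,0,-0.3],
  [0,0.35,0,0,0,0,-0.3],
  [0,0,0,0,0,0,-0.3],
])

```text
t: 58.95
tcp_pos: [0.4517, 0.3304, 0.2025]
eef_rot: [[-1.0, -0.002, 0.001], [-0.002, 1.0, 0.0], [-0.001, 0.0, -1.0]]
ft_force: [-0.6, -0.9, -0.4]
grip_width: 0.0559
grasp_force: 0.0
```

```bash
python3 - <<'E'
from m import *
from g import *
for ce,a,rc in blobs(s,(0,0,0),(180,255,50),(312,240,345,290),40):print('sknob now',ce,a,'(start 321.5 254.9, area 156)')
t0=cv2.cvtColor(cv2.imread('pics/top0.png'),cv2.COLOR_BGR2GRAY);t1=cv2.cvtColor(c['img'],cv2.COLOR_RGB2GRAY)
p=t0[249:271,308:332];rr=cv2.matchTemplate(t1[235:285,295:345],p,cv2.TM_CCOEFF_NORMED);_,v,_,l=cv2.minMaxLoc(rr);print('knob shift px',l[0]+295-308,l[1]+235-249,v)
im=cv2.resize(cv2.cvtColor(c['img'],cv2.COLOR_RGB2BGR)[100:310,160:460],(800,560),interpolation=cv2.INTER_CUBIC);cv2.imwrite('pics/z.png',im)
E
```

```text
sknob now [320.9 254.1] 139 (start 321.5 254.9, area 156)
knob shift px 0 1 0.9826692938804626
```

View pics/z.png

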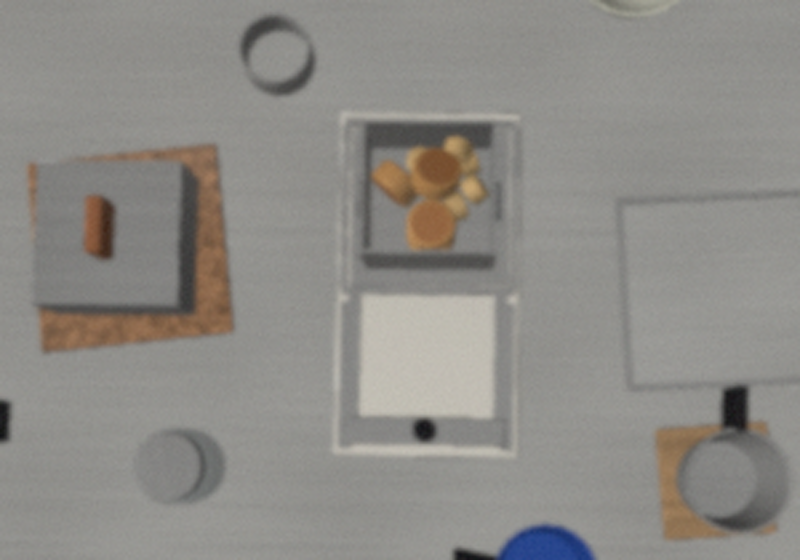

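```bash
python3 -c "
from rig import r
print(r.close_job())"
```

```text
the job is handed in; nothing more can be done
None
```

I handed the job in at about 59 s. The lid stands in the middle of the mat, the six small and four large biscuits are in the tin in its nest, and the hold-down was pushed to its home stop and later drawn fully back. The empty scoop stands on its board, and the jar and cutter were not touched.

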